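# Load and clamp the shaker mill

### The arm

A 6-joint arm with a two-finger parallel gripper is mounted at the origin on the work surface. World frame = base frame: x ahead of the robot, y to its left, z up, the work surface at z = 0. Lengths are in m, angles in degrees, forces in N, time in s.
With the tool pointing down it reaches from about 0.375 to 0.9 m from the base axis. Payload 3.1 kg.
Tool frame: the origin (TCP) lies at the centre of the arm's flange, where the gripper is bolted on; the fingertips stand 182 mm ahead of it and the grasp point (between the pads) lies 164 mm ahead of it; x points along the fingers, z is the direction in which the jaws open and shut, and the axes are right-handed (so a half turn about x gives the same grasp; the last joint's range is limited). The gripper opens to 87 mm and grips with 3 to 60 N. Pads are 19 mm wide; open, the fingers measure 117 mm over their backs; the gripper's body (75 mm by 190 mm) begins 51 mm behind the grasp point.
Start: joints at [61.106, 30.224, 82.088, -0, 67.689, -10.227], TCP at [0.2, 0.592, 0.405] pointing down, gripper open.
Joint ranges: [-176.69, 176.69], [-43.24, 126.21], [12.49, 139.97], [-82, 262], [0, 151.66], [-163.58, 163.58]. Speed limits (degrees/s): [159.86, 159.86, 180, 180, 180, 180].

### API

Orientations are given as a 3x3 rotation matrix whose columns are the frame's x, y, z axes.
In Python, from rig import bot gives the robot as it stands.
- The arm moves only by the shell command python3 -m crank 'ROWS' [OPENING]. ROWS is JSON, a list of rows, each an object with "offset": the shift along the tool's x, y, z in m, a list of three; "spin": the turn about the tool's x in rad. A call has 1 to 12 rows; each row shifts and turns the commanded pose from where the row before left it, along the tool's axes as they then stand; what a row does not reach is not made up. A row lasts 1/10 s, in which the tool goes at most 50 mm and 8.59 degrees, less where a joint would pass 70% of its speed; a pose out of reach is approached as far as the arm can. A call is refused whole if a number of a shift passes 0.05 or a number of a turn 0.15, either way. A call with a gripper value outside its range is refused whole. OPENING is the finger opening in m, from 0 to 0.087, set as the call begins (- or left out, the last holds). The fingers move at their own pace and stop on an object; the grip force is fixed at half the most. Time passes only in rows, so rows that do not move let the fingers close. It gives the time, the measured TCP pose, the force and the opening at its end, in the units of the state.
- bot.read_state(): the state, without advancing time (a new reading comes with each control period).
- bot.capture(name): name is "scene" or "side" or "wrist"; returns a dict with "pixels" (480x640x3 uint8, blue, green, red), "depth" (480x640 float32, m along the optical axis (not along the pixel's ray), 0 where there is no reading), "K" (3x3 intrinsics, pixels), "world_to_cam" (4x4, takes a point from world to camera coordinates). Camera axes: x right, y up, looking along -z (the intrinsics and any distortion apply to the point x, -y, -z); pixel columns grow to the right and rows downward; lengths in m; the calibration is good to about 2 mm. A picture is of the moment at which its call begins.
- bot.hand_in(): hands the job in, once; it reports no verdict.
Trained networks look in a picture, given as the dict that the camera call returned (one of the last four; its "shot" number tells which), for a name from the list of things; names that differ only in an ending like _2 or _b are one class to them, and where a whole thing is asked for, a point or a joint stands for the part that bears it (a point fixed in the world has none). Each returns a list of dicts, best first, with "p" (0 to 1); they miss things now and then, are a little off and sometimes report something else, mostly with a low value. They report only what shows in the picture. A call takes as long as a camera call. They do not tell look-alikes from the thing itself.
- bot.regions_of(label, picture): "region" (480x640 bool, what is visible of it) and "extent" ([centre column, centre row, width, height] in pixels, round what is visible of it).
The state is a dict: "time_s": time; "joint_positions": joint angles; "qvel": joint speeds; "tau": joint torques, N m; "position": TCP position; "tcp_rot": TCP orientation; "force": force on the tool from outside, world axes, zero at the start; "moment": the same for the moment, N m; "opening": opening from 0.0 (shut) to 1.0 (fully open).
Only numpy, scipy, OpenCV 4.12 (cv2) and the standard library are available. Lean on these libraries where they do the work, as an engineer would, in place of code of your own. Each camera call takes 0.05 s, during which the arm holds its last target.

### The job

Get the shaker mill ready to run: stand every sample jar from the rubber mat in a nest of the mill's cradle, and fill any nest left over with a blank so that the clamp bears evenly. Then swing the clamp bridge round over them until it clicks fully home in its catch, and work the ratchet lever to and fro until the clamp is tight and will turn no further, with the jars, blanks and bridge still in place. Leave the bystanding wash bottle, mortar and spatula where they are.

Things in the scene. Friction and masses are not known exactly. Their poses are not given: they have to be found in the camera images.
- jar1_mid (a point): Sample jar, a steel cylinder 42 mm in diameter and 50 mm tall, about 0.3 kg, with a narrow neck groove and a knurled screw cap (33 to 48 mm up) that does not turn; it starts upright on the rubber mat on the robot's left. The point is its centre, 25 mm above its underside. z is its axis. One to three jars are present.
- jar2_mid (a point): Sample jar, a steel cylinder 42 mm in diameter and 50 mm tall, about 0.3 kg, with a narrow neck groove and a knurled screw cap (33 to 48 mm up) that does not turn; it starts upright on the rubber mat on the robot's left. The point is its centre, 25 mm above its underside. z is its axis. One to three jars are present.
- jar3_mid (a point): Sample jar, a steel cylinder 42 mm in diameter and 50 mm tall, about 0.3 kg, with a narrow neck groove and a knurled screw cap (33 to 48 mm up) that does not turn; it starts upright on the rubber mat on the robot's left. The point is its centre, 25 mm above its underside. z is its axis. One to three jars are present.
- blank1_mid (a point): Blank, a plain solid aluminium cylinder without neck or cap, of the same 42 mm diameter and 50 mm height as a jar, about 0.185 kg, that fills a nest left over; it starts upright on the bench on the robot's right. The point is its centre, 25 mm above its underside. z is its axis. Two are present; any that is not needed stays on the bench.
- blank2_mid (a point): Blank, a plain solid aluminium cylinder without neck or cap, of the same 42 mm diameter and 50 mm height as a jar, about 0.185 kg, that fills a nest left over; it starts upright on the bench on the robot's right. The point is its centre, 25 mm above its underside. z is its axis. Two are present; any that is not needed stays on the bench.
- nest1 (a point): Nest 1 of 3 in a row 53 mm apart; nest 1 is nearest the pivot, nest 3 nearest the robot. A round hole 46 mm wide, 15 mm deep, in an aluminium block 70 mm wide, top 124 mm above the bench. Any jar or blank fits, upright. The point is the middle of its floor, 109 mm above the bench; axes are the mill's: x from nest 3 to nest 1, y left, z up. The mill is fixed, but elsewhere and turned up to 0.15 rad each start.
- nest2 (a point): Nest 2 of 3 in a row 53 mm apart; nest 1 is nearest the pivot, nest 3 nearest the robot. A round hole 46 mm wide, 15 mm deep, in an aluminium block 70 mm wide, top 124 mm above the bench. Any jar or blank fits, upright. The point is the middle of its floor, 109 mm above the bench; axes are the mill's: x from nest 3 to nest 1, y left, z up. The mill is fixed, but elsewhere and turned up to 0.15 rad each start.
- nest3 (a point): Nest 3 of 3 in a row 53 mm apart; nest 1 is nearest the pivot, nest 3 nearest the robot. A round hole 46 mm wide, 15 mm deep, in an aluminium block 70 mm wide, top 124 mm above the bench. Any jar or blank fits, upright. The point is the middle of its floor, 109 mm above the bench; axes are the mill's: x from nest 3 to nest 1, y left, z up. The mill is fixed, but elsewhere and turned up to 0.15 rad each start.
- bridge (a joint): Angle of the clamp bridge about its upright pivot (rad): 0 = closed over the nests, against its stop; grows as it opens, anticlockwise from above, its free end going to the robot's right. Starts at 1.1 to 1.35 and stays where left. About 0.07 rad before 0 its nose must be pushed over a spring ball in the catch post, 7 to 10 N at the grip; then it clicks home and is held at 0.
- bridge_grip (a point): Upright round black grip on the free end of the bridge, 18 mm in diameter and 46 mm tall, from 194 to 240 mm above the bench, 240 mm from the pivot. The point is on its axis, 220 mm above the bench.
- bridge_pivot (a point): The bridge's upright pivot post beyond nest 1. The point is on its axis at the top face of the bridge, 194 mm above the bench. The bridge is a steel plate 40 mm wide (70 mm around the spindle) 180 to 194 mm above the bench.
- ratchet_lever (a joint): Angle of the ratchet lever relative to the bridge (rad): 0 = straight out to the right of the closed bridge (mill's -y); grows clockwise from above; it swings only from -0.6 to 0.6, between the guide rods. Swung clockwise it takes the spindle along and tightens, about 3 N at the grip; swung back it clicks over freely. 20 clicks a turn, so up to 0.31 rad of a forward swing can be idle.
- lever_grip (a point): Upright round black grip at the end of the ratchet lever, 16 mm in diameter and 42 mm tall, from 214.5 to 256.5 mm above the bench, 105 mm from the spindle's axis; the lever under it is 16 mm wide. The point is on its axis, 236 mm above the bench.
- spindle_axis (a point): A point on the upright axis of the clamp spindle, 236 mm above the bench, 148 mm from the pivot along the bridge, above nest 2 when the bridge is closed. Round it four guide rods (10 mm thick, 34 mm along and 24 mm across the bridge from the axis) stand up to 235 mm above the bench.
- spindle (a joint): Turn of the clamp spindle (rad), growing as it is tightened (clockwise from above): it starts at 0 to 1.5 and is tight at its end stop, 6.0. It lowers the pressure plate under the bridge 1 mm per radian; the plate clears a seated jar or blank by at least 3 mm while loose and presses on all of them when tight.
- wash_bottle: Bystander: white bottle 60 mm in diameter and 150 mm tall, behind the mat. Origin at the centre of its underside.
- mortar: Bystander: white ceramic bowl 96 mm wide and 50 mm tall, on the right. Origin at the centre of its underside.
- sample_spatula: Bystander: flat spatula, 140 mm long, wide steel blade and wooden handle, lying on the far right. Origin at the centre of its underside.
Not all that is in view belongs to the job. What is shaped like the part that bears jar2_mid but pink or yellow is not meant.

How it is judged (in metres and radians):
On the way, in this order (a step that is already met when the one before it is completed fails the run):
1. every jar is in a nest and the nests left over hold blanks (((horizontal distance between jar1_mid and nest1 below 0.007 m and height (world z) of jar1_mid between 0.1295 and 0.1385 m and angle between jar1_mid's own z axis and vertical below 0.08 rad) or (horizontal distance between jar2_mid and nest1 below 0.007 m and height (world z) of jar2_mid between 0.1295 and 0.1385 m and angle between jar2_mid's own z axis and vertical below 0.08 rad) or (horizontal distance between jar3_mid and nest1 below 0.007 m and height (world z) of jar3_mid between 0.1295 and 0.1385 m and angle between jar3_mid's own z axis and vertical below 0.08 rad) or (horizontal distance between blank1_mid and nest1 below 0.007 m and height (world z) of blank1_mid between 0.1295 and 0.1385 m and angle between blank1_mid's own z axis and vertical below 0.08 rad) or (horizontal distance between blank2_mid and nest1 below 0.007 m and height (world z) of blank2_mid between 0.1295 and 0.1385 m and angle between blank2_mid's own z axis and vertical below 0.08 rad)) and ((horizontal distance between jar1_mid and nest2 below 0.007 m and height (world z) of jar1_mid between 0.1295 and 0.1385 m and angle between jar1_mid's own z axis and vertical below 0.08 rad) or (horizontal distance between jar2_mid and nest2 below 0.007 m and height (world z) of jar2_mid between 0.1295 and 0.1385 m and angle between jar2_mid's own z axis and vertical below 0.08 rad) or (horizontal distance between jar3_mid and nest2 below 0.007 m and height (world z) of jar3_mid between 0.1295 and 0.1385 m and angle between jar3_mid's own z axis and vertical below 0.08 rad) or (horizontal distance between blank1_mid and nest2 below 0.007 m and height (world z) of blank1_mid between 0.1295 and 0.1385 m and angle between blank1_mid's own z axis and vertical below 0.08 rad) or (horizontal distance between blank2_mid and nest2 below 0.007 m and height (world z) of blank2_mid between 0.1295 and 0.1385 m and angle between blank2_mid's own z axis and vertical below 0.08 rad)) and ((horizontal distance between jar1_mid and nest3 below 0.007 m and height (world z) of jar1_mid between 0.1295 and 0.1385 m and angle between jar1_mid's own z axis and vertical below 0.08 rad) or (horizontal distance between jar2_mid and nest3 below 0.007 m and height (world z) of jar2_mid between 0.1295 and 0.1385 m and angle between jar2_mid's own z axis and vertical below 0.08 rad) or (horizontal distance between jar3_mid and nest3 below 0.007 m and height (world z) of jar3_mid between 0.1295 and 0.1385 m and angle between jar3_mid's own z axis and vertical below 0.08 rad) or (horizontal distance between blank1_mid and nest3 below 0.007 m and height (world z) of blank1_mid between 0.1295 and 0.1385 m and angle between blank1_mid's own z axis and vertical below 0.08 rad) or (horizontal distance between blank2_mid and nest3 below 0.007 m and height (world z) of blank2_mid between 0.1295 and 0.1385 m and angle between blank2_mid's own z axis and vertical below 0.08 rad)) and ((horizontal distance between jar1_mid and nest1 below 0.007 m and height (world z) of jar1_mid between 0.1295 and 0.1385 m and angle between jar1_mid's own z axis and vertical below 0.08 rad) or (horizontal distance between jar1_mid and nest2 below 0.007 m and height (world z) of jar1_mid between 0.1295 and 0.1385 m and angle between jar1_mid's own z axis and vertical below 0.08 rad) or (horizontal distance between jar1_mid and nest3 below 0.007 m and height (world z) of jar1_mid between 0.1295 and 0.1385 m and angle between jar1_mid's own z axis and vertical below 0.08 rad)) and ((horizontal distance between jar2_mid and nest1 below 0.007 m and height (world z) of jar2_mid between 0.1295 and 0.1385 m and angle between jar2_mid's own z axis and vertical below 0.08 rad) or (horizontal distance between jar2_mid and nest2 below 0.007 m and height (world z) of jar2_mid between 0.1295 and 0.1385 m and angle between jar2_mid's own z axis and vertical below 0.08 rad) or (horizontal distance between jar2_mid and nest3 below 0.007 m and height (world z) of jar2_mid between 0.1295 and 0.1385 m and angle between jar2_mid's own z axis and vertical below 0.08 rad)) and ((horizontal distance between jar3_mid and nest1 below 0.007 m and height (world z) of jar3_mid between 0.1295 and 0.1385 m and angle between jar3_mid's own z axis and vertical below 0.08 rad) or (horizontal distance between jar3_mid and nest2 below 0.007 m and height (world z) of jar3_mid between 0.1295 and 0.1385 m and angle between jar3_mid's own z axis and vertical below 0.08 rad) or (horizontal distance between jar3_mid and nest3 below 0.007 m and height (world z) of jar3_mid between 0.1295 and 0.1385 m and angle between jar3_mid's own z axis and vertical below 0.08 rad))), for 0.3 s.
2. the bridge is closed over them, home in its catch (all of step 1 and value of joint bridge below 0.03 rad), for 0.3 s.
3. the clamp spindle has been ratcheted tight (all of step 2 and value of joint spindle above 5.8 rad), for 0.3 s.
At the end, for the whole second after the job is handed in: Every jar present, and blanks in the nests left over, stand in the nests: centre within 7 mm of the nest's axis, fully down within 4.5 mm, within 0.08 rad of upright; the bridge is within 0.03 rad of closed; the spindle is past 5.8 rad (stop at 6.0) (all of step 3 and velocity of joint bridge below 0.05 rad/s); the robot touches nothing.
It fails at once if the wash bottle is shoved or knocked over (distance of wash_bottle from where it was at the start of the episode above 0.03 m or angle between wash_bottle's own z axis and vertical above 0.5 rad).
It fails at once if the mortar is shoved or knocked over (distance of mortar from where it was at the start of the episode above 0.03 m or angle between mortar's own z axis and vertical above 0.5 rad).
It fails at once if the spatula is shoved or knocked over (distance of sample_spatula from where it was at the start of the episode above 0.03 m).
Of jar1, jar2, jar3 only 1 to 3 are there at a start; the rules pass over those that are not, and their reading is None.
At some moment in a run one of jar1, jar2, jar3, blank1, blank2 may be knocked a few centimetres aside while the robot is not near it.
Once in a run the grip may slacken for a moment while it holds something.
It also fails if it takes over 208 s, if anything falls off the work surface, if the arm or the gripper's body presses on something with over 40 N, if the wrist force passes 120 N, or if a joint passes its speed limit or range.

## Working session

There is one attempt and no reset: what is moved stays moved. The work goes in short steps, Python scripts to look and compute and a shell command to move; the robot and the scene stay as the last step left them, time stands still between calls to the robot, and variables do not carry over. Pictures are saved under pics/ and viewed, and the job is handed in when it is done.

```bash
ls; mkdir -p pics
cat > h.py <<'E'
import numpy as np, cv2
from rig import bot
def shot(cam,name):
    c=bot.capture(cam); cv2.imwrite(f'pics/{name}.png',c['pixels']); return c
def pts(c,region=None):
    d=c['depth']; K=c['K']; v,u=np.nonzero((d>0) if region is None else (region&(d>0)))
    z=d[v,u]; x=(u-K[0,2])/K[0,0]*z; y=(v-K[1,2])/K[1,1]*z
    P=np.stack([x,-y,-z,np.ones_like(z)]); W=np.linalg.inv(c['world_to_cam'])@P
    return W[:3].T,u,v
E
python3 - <<'E'
from h import *
s=bot.read_state()
for k,v in s.items(): print(k,np.round(v,3).tolist())
for n in ['scene','side','wrist']:
    c=shot(n,n+'0'); print(n,c.keys(),c['K'].tolist(),np.round(c['world_to_cam'],3).tolist())
E
```

```text
pics
time_s 0.0
joint_positions [61.104, 30.277, 82.156, -0.0, 67.691, -10.229]
qvel [-0.05, 0.118, 0.078, 0.003, -0.017, -0.069]
tau [0.0, -44.005, -17.659, 0.063, 0.058, -0.0]
position [0.2, 0.592, 0.404]
tcp_rot [[-0.001, -0.947, 0.32], [-0.002, 0.32, 0.947], [-1.0, 0.0, -0.002]]
force [0.011, -0.402, -0.186]
moment [-0.013, -0.002, -0.012]
opening 1.0
scene dict_keys(['pixels', 'depth', 'K', 'world_to_cam', 'shot']) [[502.4972588297241, 0.0, 319.7883281465976], [0.0, 502.4972588297241, 238.9325102993455], [0.0, 0.0, 1.0]] [[-0.677, 0.736, -0.003, 0.354], [-0.392, -0.357, 0.848, 0.105], [0.623, 0.575, 0.53, -1.684], [0.0, 0.0, 0.0, 1.0]]
side dict_keys(['pixels', 'depth', 'K', 'world_to_cam', 'shot']) [[511.22376934046986, 0.0, 320.11588140555097], [0.0, 511.22376934046986, 230.95338077983797], [0.0, 0.0, 1.0]] [[0.979, -0.204, -0.002, -0.554], [0.161, 0.765, 0.624, -0.208], [-0.126, -0.611, 0.781, -1.243], [0.0, 0.0, 0.0, 1.0]]
wrist dict_keys(['pixels', 'depth', 'K', 'world_to_cam', 'shot']) [[413.85358334737316, 0.0, 320.6177642781488], [0.0, 413.85358334737316, 237.6579224405848], [0.0, 0.0, 1.0]] [[0.321, 0.947, -0.002, -0.622], [-0.91, 0.308, -0.277, 0.033], [-0.262, 0.091, 0.961, -0.391], [0.0, 0.0, 0.0, 1.0]]
```

View pics/scene0.png

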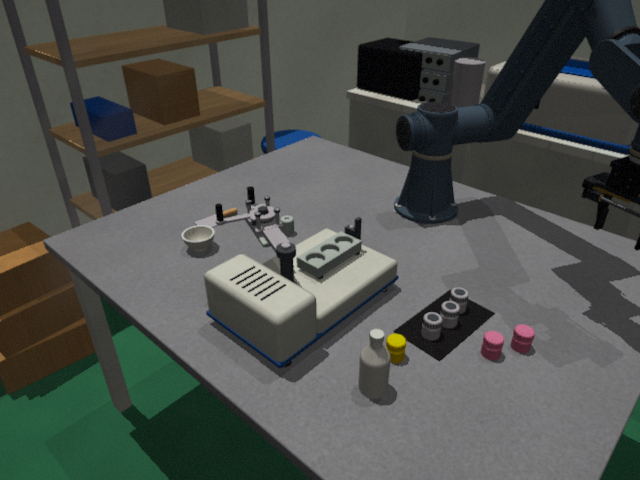

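View pics/side0.png

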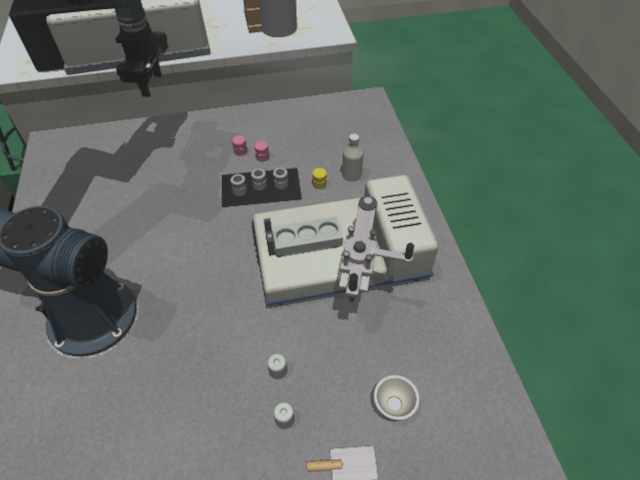

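View pics/wrist0.png

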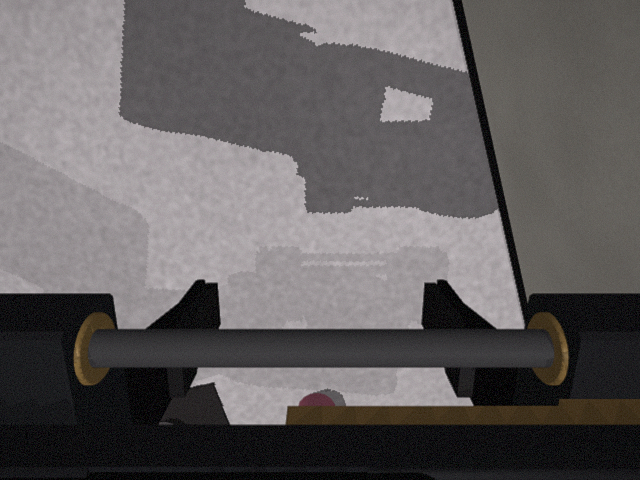

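The pictures show three grey jars on the mat (side image near (238,184), (259,178), (280,177)), so no blanks are needed. One yellow and two pink objects are decoys. The bridge is open towards -y, with its grip near (353,285) and the lever grip near (409,250). Next I'll measure.

```bash
cat > loc.py <<'E'
from h import *
def run(cams=('side','scene'),labels=('jar1_mid','blank1_mid','bridge_grip','lever_grip','wash_bottle','mortar')):
    for cam in cams:
        c=bot.capture(cam)
        for l in labels:
            for r in bot.regions_of(l,c)[:6]:
                if r['p']<0.3: continue
                P,u,v=pts(c,r['region'])
                if len(P)<10: continue
                col=c['pixels'][r['region']].mean(0)
                top=P[P[:,2]>np.percentile(P[:,2],98)-0.006]
                mm=(top[:,:2].max(0)+top[:,:2].min(0))/2
                print(cam,l,round(r['p'],2),'ext',np.round(r['extent']).tolist(),'n',len(P),'med',np.round(np.median(P,0),3).tolist(),'zmax',np.round(np.percentile(P[:,2],98),3),'topmid',np.round(mm,4).tolist(),'col',col.round().tolist())
if __name__=='__main__': run()
E
python3 loc.py
python3 - <<'E'
from h import *
c=bot.capture('side')
P,u,v=pts(c)
# cradle top holes
m=(P[:,2]>0.119)&(P[:,2]<0.129)&(u>240)&(u<360)&(v>200)&(v<270)
Q=P[m]; print(len(Q),Q.mean(0)); 
im=np.zeros((480,640),np.uint8); im[v[m],u[m]]=255
cv2.imwrite('pics/crad.png',cv2.resize(im[180:300,220:420],None,fx=4,fy=4,interpolation=0))
cv2.imwrite('pics/side_zoom.png',cv2.resize(c['pixels'][150:310,220:440],None,fx=3.6,fy=3.6,interpolation=2))
np.savez('c.npz',P=P,u=u,v=v)
E
```

```text
side jar1_mid 0.72 ext [282.0, 179.0, 16.0, 22.0] n 274 med [0.518, 0.33, 0.043] zmax 0.058 topmid [0.519, 0.3402] col [94.0, 93.0, 95.0]
side blank1_mid 0.59 ext [279.0, 367.0, 20.0, 27.0] n 426 med [0.421, -0.238, 0.048] zmax 0.055 topmid [0.4215, -0.2298] col [137.0, 143.0, 138.0]
side bridge_grip 0.65 ext [375.0, 248.0, 76.0, 108.0] n 3120 med [0.644, -0.1, 0.199] zmax 0.243 topmid [0.6643, -0.1488] col [130.0, 131.0, 132.0]
side bridge_grip 0.35 ext [287.0, 416.0, 19.0, 22.0] n 431 med [0.418, -0.347, 0.049] zmax 0.054 topmid [0.4176, -0.3412] col [148.0, 154.0, 149.0]
side lever_grip 0.86 ext [378.0, 250.0, 72.0, 25.0] n 978 med [0.663, -0.1, 0.215] zmax 0.256 topmid [0.7304, -0.1285] col [140.0, 139.0, 142.0]
side lever_grip 0.62 ext [378.0, 249.0, 76.0, 112.0] n 2946 med [0.642, -0.103, 0.2] zmax 0.245 topmid [0.6653, -0.1488] col [131.0, 132.0, 133.0]
side wash_bottle 0.89 ext [350.0, 156.0, 19.0, 48.0] n 733 med [0.728, 0.322, 0.08] zmax 0.152 topmid [0.7329, 0.3384] col [104.0, 109.0, 110.0]
side mortar 0.81 ext [395.0, 397.0, 45.0, 48.0] n 1527 med [0.659, -0.35, 0.029] z
[... 552 characters left out ...]
d [0.682, -0.105, 0.215] zmax 0.256 topmid [0.7339, -0.126] col [102.0, 100.0, 103.0]
scene wash_bottle 0.66 ext [376.0, 365.0, 32.0, 71.0] n 1673 med [0.752, 0.352, 0.084] zmax 0.151 topmid [0.736, 0.3418] col [82.0, 87.0, 88.0]
scene wash_bottle 0.54 ext [460.0, 298.0, 18.0, 24.0] n 324 med [0.407, 0.348, 0.05] zmax 0.057 topmid [0.4102, 0.3414] col [86.0, 84.0, 85.0]
scene wash_bottle 0.53 ext [288.0, 227.0, 14.0, 20.0] n 201 med [0.43, -0.217, 0.038] zmax 0.053 topmid [0.4246, -0.2261] col [89.0, 94.0, 89.0]
scene mortar 0.9 ext [198.0, 237.0, 35.0, 25.0] n 655 med [0.654, -0.369, 0.036] zmax 0.053 topmid [0.6566, -0.3591] col [109.0, 117.0, 119.0]
1015 [0.54197658 0.05278951 0.12409505]
```

View pics/side_zoom.png

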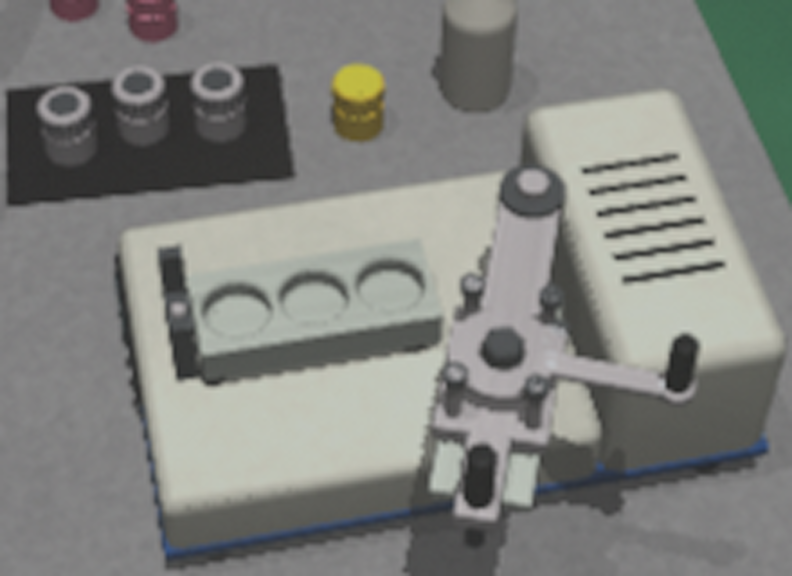

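View pics/crad.png

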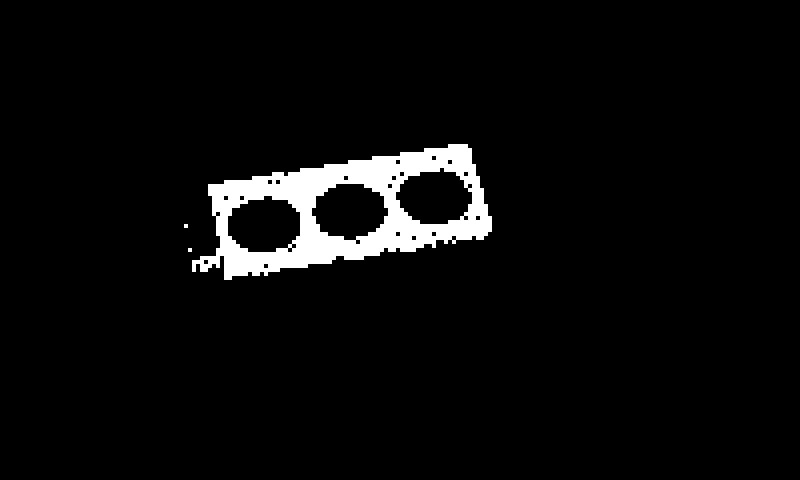

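```bash
cat > geo.py <<'E'
from h import *
def plane(c,uv,z):
    K=c['K']; M=np.linalg.inv(c['world_to_cam']); uv=np.atleast_2d(uv).astype(float)
    d=np.stack([(uv[:,0]-K[0,2])/K[0,0],-(uv[:,1]-K[1,2])/K[1,1],-np.ones(len(uv))]); d=(M[:3,:3]@d).T; o=M[:3,3]
    t=(z-o[2])/d[:,2]; return o+t[:,None]*d
def mincirc(Q):
    (x,y),r=cv2.minEnclosingCircle(Q[:,:2].astype(np.float32)); return round(x,4),round(y,4),round(r,4)
def jars(c,zlo=0.044,zhi=0.062,box=(0.3,0.62,0.2,0.42),gray=True):
    P,u,v=pts(c); m=(P[:,2]>zlo)&(P[:,2]<zhi)&(P[:,0]>box[0])&(P[:,0]<box[1])&(P[:,1]>box[2])&(P[:,1]<box[3])
    im=np.zeros((480,640),np.uint8); im[v[m],u[m]]=1
    n,L,st,ce=cv2.connectedComponentsWithStats(im); out=[]
    for i in range(1,n):
        if st[i,4]<25: continue
        vv,uu=np.nonzero(L==i); p=plane(c,np.stack([uu,vv],1),0.05)
        out.append((mincirc(p),np.round(p[:,:2].mean(0),4).tolist(),int(st[i,4]),c['pixels'][vv,uu].mean(0).round().tolist()))
    return out
E
python3 - <<'E'
from geo import *
for cam in ['side','scene']:
    c=bot.capture(cam)
    for o in jars(c): print(cam,o)
    P,u,v=pts(c)
    m=(P[:,2]>0.119)&(P[:,2]<0.129)&(P[:,0]>0.4)&(P[:,0]<0.72)&(P[:,1]>-.05)&(P[:,1]<.2)
    im=np.zeros((480,640),np.uint8); im[v[m],u[m]]=255
    im=cv2.morphologyEx(im,cv2.MORPH_CLOSE,np.ones((2,2),np.uint8))
    cs,h=cv2.findContours(im,cv2.RETR_CCOMP,cv2.CHAIN_APPROX_NONE)
    for k,q in enumerate(cs):
        if h[0][k][3]>=0 and cv2.contourArea(q)>60:
            mk=np.zeros_like(im); cv2.drawContours(mk,[q],-1,1,-1); mk[im>0]=0
            vv,uu=np.nonzero(mk); p=plane(c,np.stack([uu,vv],1),0.124); print(cam,'hole',mincirc(p),p[:,:2].mean(0).round(4),len(p), 'r_eq')
E
```

```text
side ((0.5202, 0.3415, 0.0251), [0.5197, 0.3427], 143, [117.0, 115.0, 117.0])
side ((0.4567, 0.3489, 0.0269), [0.457, 0.3497], 156, [113.0, 112.0, 113.0])
side ((0.6175, 0.3189, 0.0186), [0.6155, 0.3196], 27, [66.0, 163.0, 173.0])
side ((0.3955, 0.339, 0.0258), [0.3967, 0.3404], 151, [113.0, 111.0, 113.0])
side hole (0.4935, 0.049, 0.0218) [0.4935 0.0488] 194 r_eq
side hole (0.5465, 0.0499, 0.0222) [0.5465 0.0491] 200 r_eq
side hole (0.5987, 0.0488, 0.0223) [0.5989 0.0485] 189 r_eq
scene ((0.3989, 0.3444, 0.0279), [0.3992, 0.3409], 196, [101.0, 99.0, 101.0])
scene ((0.4604, 0.3498, 0.0265), [0.4598, 0.3521], 214, [102.0, 99.0, 101.0])
scene ((0.5219, 0.3456, 0.0265), [0.5226, 0.3433], 233, [100.0, 97.0, 99.0])
scene hole (0.6043, 0.0609, 0.0216) [0.6041 0.0606] 126 r_eq
scene hole (0.5497, 0.0604, 0.0215) [0.5511 0.0612] 116 r_eq
scene hole (0.4991, 0.0613, 0.0211) [0.4981 0.0606] 105 r_eq
```

```bash
python3 -m crank '[{"offset":[0,0,0],"spin":-0.11},{"offset":[0,0,0],"spin":-0.11},{"offset":[0,0,0],"spin":-0.106},{"offset":[0,-0.045,-0.04],"spin":0},{"offset":[0,-0.045,-0.04],"spin":0},{"offset":[0,-0.045,-0.04],"spin":0},{"offset":[0,-0.045,-0.04],"spin":0},{"offset":[0,-0.045,-0.04],"spin":0},{"offset":[0,-0.025,-0.04],"spin":0},{"offset":[0,0,0],"spin":0}]' 0.087
python3 - <<'E'
from geo import *
s=bot.read_state(); print(s['time_s'],np.round(s['position'],4),np.round(s['tcp_rot'],3).tolist())
c=shot('wrist','w1'); M=np.linalg.inv(c['world_to_cam']); print('cam',M[:3,3].round(3),(-M[:3,2]).round(3))
for o in jars(c): print(o)
E
```

```text
time_s: 2.0
position: [0.4153, 0.3821, 0.4048]
tcp_rot: [[0.001, -1.0, 0.007], [-0.002, 0.006, 1.0], [-1.0, -0.001, -0.002]]
force: [-0.4, 0.5, -0.7]
opening: 1.0
2.0 [0.4153 0.3821 0.4048] [[0.001, -1.0, 0.007], [-0.002, 0.006, 1.0], [-1.0, -0.001, -0.002]]
cam [0.339 0.381 0.384] [ 0.279 -0.004 -0.96 ]
((0.394, 0.3405, 0.0218), [0.3939, 0.3403], 2124, [194.0, 190.0, 192.0])
((0.4541, 0.3508, 0.0223), [0.4541, 0.3507], 1881, [170.0, 166.0, 171.0])
((0.5144, 0.3418, 0.0217), [0.5089, 0.342], 1059, [161.0, 158.0, 163.0])
((0.6168, 0.3213, 0.019), [0.6125, 0.3208], 445, [92.0, 208.0, 222.0])
```

View pics/w1.png

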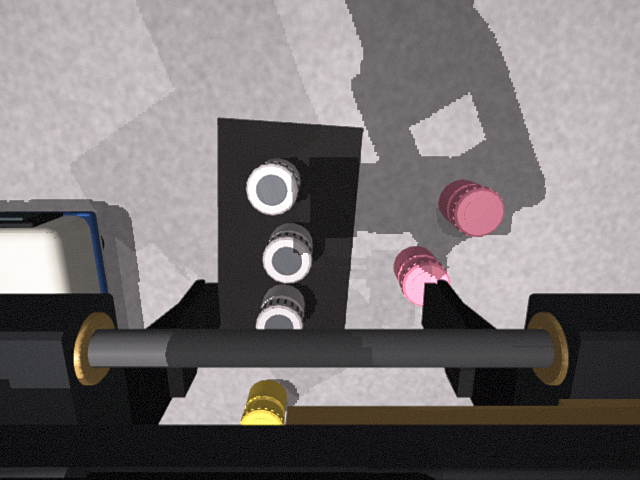

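```bash
python3 -m crank '[{"offset":[0,-0.021,-0.04],"spin":0},{"offset":[0,-0.021,-0.04],"spin":0},{"offset":[0,-0.021,-0.04],"spin":0},{"offset":[0,-0.021,-0.04],"spin":0},{"offset":[0,-0.021,-0.04],"spin":0},{"offset":[0,-0.021,-0.04],"spin":0},{"offset":[0,-0.021,-0.04],"spin":0},{"offset":[0,-0.021,-0.04],"spin":0},{"offset":[0,0,0],"spin":0},{"offset":[0,0,0],"spin":0}]' 0.087
cat > crad.py <<'E'
from geo import *
from scipy.optimize import minimize
c=shot('wrist','w2'); P,u,v=pts(c)
m=(abs(P[:,2]-0.124)<0.004)&(P[:,0]>0.4)&(P[:,0]<0.72)&(P[:,1]>-.05)&(P[:,1]<.2)
print(np.median(P[m],0))
im=np.zeros((480,640),np.uint8); im[v[m],u[m]]=255
im=cv2.medianBlur(im,3); cv2.imwrite('pics/w2m.png',im)
cs,h=cv2.findContours(im,cv2.RETR_CCOMP,cv2.CHAIN_APPROX_NONE)
H=[]
for k,q in enumerate(cs):
    if h[0][k][3]>=0 and cv2.contourArea(q)>800:
        q=q[:,0]; p=plane(c,q,0.124)[:,:2]
        A=np.c_[2*p,np.ones(len(p))]; s=np.linalg.lstsq(A,(p**2).sum(1),rcond=None)[0]; print('hole',s[:2].round(4),np.sqrt(s[2]+s[0]**2+s[1]**2).round(4)); H.append(s[:2])
for lo,hi,n in [(0.19,.2,'bridge'),(.225,.262,'grips')]:
    pass
E
python3 crad.py
```

```text
time_s: 3.05
position: [0.5801, 0.0665, 0.4045]
tcp_rot: [[-0.001, -1.0, 0.001], [0.001, 0.001, 1.0], [-1.0, 0.001, 0.001]]
force: [-0.2, 1.2, -0.2]
opening: 1.001
[0.52848991 0.05210109 0.12339835]
hole [0.595  0.0526] 0.0227
hole [0.5427 0.0529] 0.0228
hole [0.4905 0.0531] 0.0228
```

View pics/w2.png

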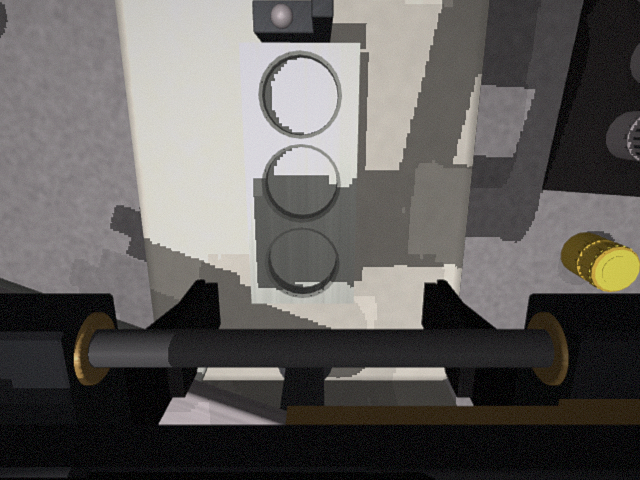

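View pics/w2m.png

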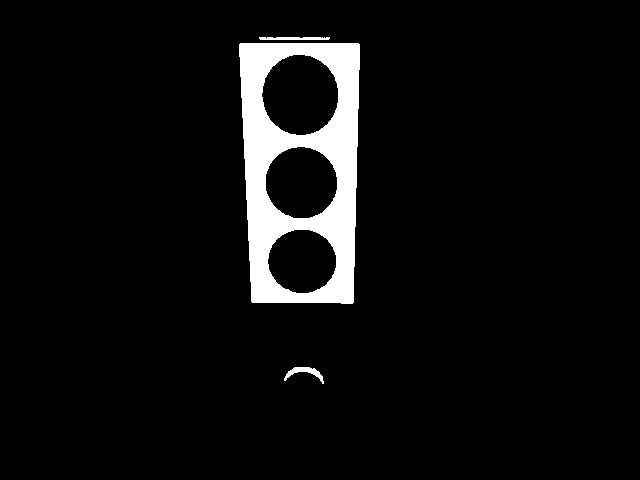

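```bash
python3 -m crank '[{"offset":[0,0.006,0.039],"spin":0},{"offset":[0,0.006,0.039],"spin":0},{"offset":[0,0.006,0.039],"spin":0},{"offset":[0,0.006,0.039],"spin":0},{"offset":[0,0.006,0.039],"spin":0},{"offset":[0,0.006,0.039],"spin":0},{"offset":[0,0.006,0.039],"spin":0},{"offset":[0,0,0],"spin":0.15},{"offset":[0,0,0],"spin":0.15},{"offset":[0,0,0],"spin":0},{"offset":[0,0,0],"spin":0}]' 0.087
cat > look.py <<'E'
import sys
from geo import *
s=bot.read_state(); p=np.array(s['position']); R=np.array(s['tcp_rot']); g=p+R@[.164,0,0]
print('t',s['time_s'],'tcp',p.round(4),'grasp',g.round(4),'yaw',round(np.arctan2(R[0,2],R[1,2]),4))
c=shot('wrist',sys.argv[1]); 
for o in jars(c,zlo=.047): 
    q=np.array(o[0][:2]+(0,)); d=R.T@(q-g); print(o,'tool y,z',d[1:].round(4))
E
python3 look.py w3
```

```text
time_s: 4.2
position: [0.5365, 0.3404, 0.4048]
tcp_rot: [[-0.001, -0.957, 0.29], [-0.0, 0.29, 0.957], [-1.0, 0.001, -0.0]]
force: [-0.7, -0.4, -0.3]
opening: 1.001
t 4.2 tcp [0.5365 0.3404 0.4048] grasp [0.5363 0.3404 0.2408] yaw 0.2942
((0.395, 0.3403, 0.0216), [0.3944, 0.3404], 2818, [169.0, 165.0, 169.0]) tool y,z [ 0.1351 -0.041 ]
((0.4553, 0.3508, 0.0215), [0.4549, 0.3508], 2418, [185.0, 181.0, 183.0]) tool y,z [ 0.0804 -0.0135]
((0.5175, 0.3418, 0.0215), [0.5174, 0.3418], 2066, [100.0, 97.0, 101.0]) tool y,z [ 0.0183 -0.0041]
((0.6181, 0.3201, 0.0182), [0.6146, 0.3207], 407, [96.0, 217.0, 233.0]) tool y,z [-0.0843  0.0043]
```

View pics/w3.png

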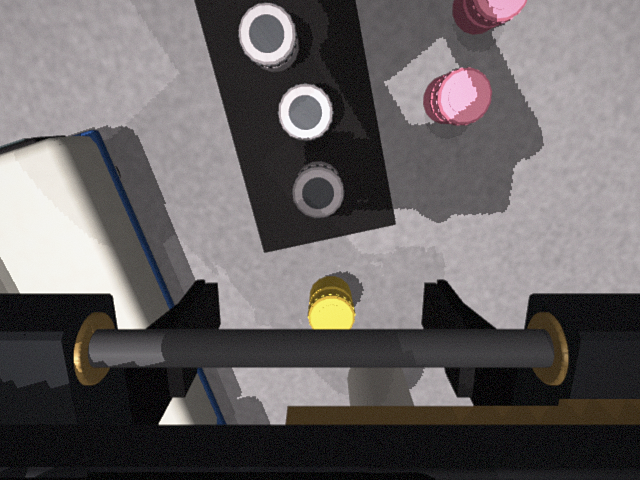

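```bash
python3 -m crank '[{"offset":[0,0.018,-0.004],"spin":0},{"offset":[0.04,0,0],"spin":0},{"offset":[0.04,0,0],"spin":0},{"offset":[0.04,0,0],"spin":0},{"offset":[0.04,0,0],"spin":0},{"offset":[0.03,0,0],"spin":0},{"offset":[0.01,0,0],"spin":0},{"offset":[0,0,0],"spin":0},{"offset":[0,0,0],"spin":0}]' 0.087
python3 -m crank '[{"offset":[0,0,0],"spin":0},{"offset":[0,0,0],"spin":0},{"offset":[0,0,0],"spin":0},{"offset":[0,0,0],"spin":0},{"offset":[0,0,0],"spin":0},{"offset":[0,0,0],"spin":0},{"offset":[0,0,0],"spin":0},{"offset":[0,0,0],"spin":0}]' 0.03
python3 look.py w4
```

```text
time_s: 5.15
position: [0.5202, 0.3409, 0.206]
tcp_rot: [[0.002, -0.956, 0.295], [0.001, 0.295, 0.956], [-1.0, -0.002, 0.002]]
force: [-1.0, 0.5, 0.2]
opening: 0.998
time_s: 5.95
position: [0.5197, 0.3409, 0.2049]
tcp_rot: [[0.001, -0.955, 0.296], [0.001, 0.296, 0.955], [-1.0, -0.001, 0.001]]
force: [-0.1, 0.9, 0.8]
opening: 0.475
t 5.95 tcp [0.5197 0.3409 0.2049] grasp [0.5199 0.341  0.0409] yaw 0.3
((0.4048, 0.3377, 0.0183), [0.409, 0.3365], 3817, [211.0, 209.0, 213.0]) tool y,z [ 0.109  -0.0372]
((0.4553, 0.3509, 0.0214), [0.4547, 0.351], 13730, [134.0, 130.0, 135.0]) tool y,z [ 0.0646 -0.0097]
((0.515, 0.3411, 0.0364), [0.5088, 0.3428], 6395, [99.0, 96.0, 101.0]) tool y,z [ 0.0047 -0.0014]
((0.5316, 0.3357, 0.0148), [0.534, 0.335], 853, [145.0, 142.0, 150.0]) tool y,z [-0.0127 -0.0016]
```

View pics/w4.png

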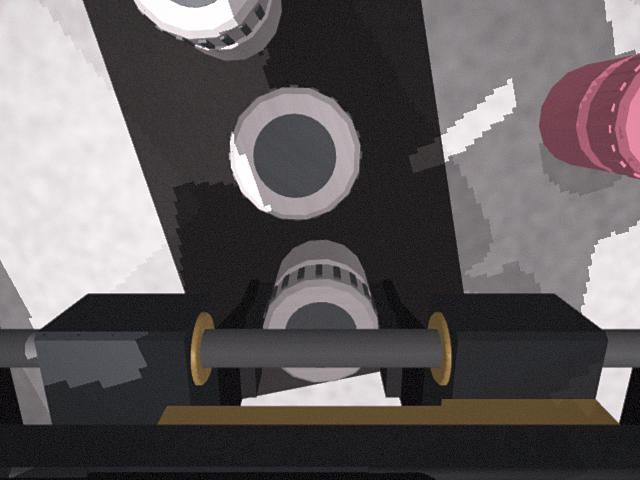

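```bash
python3 -m crank '[{"offset":[-0.02,0,0],"spin":0},{"offset":[-0.035,0,0],"spin":0},{"offset":[-0.035,0,0],"spin":0},{"offset":[-0.035,0,0],"spin":0},{"offset":[-0.035,0,0],"spin":0},{"offset":[0,0,0],"spin":0}]'
python3 -m crank '[{"offset":[0,-0.018,-0.027],"spin":0},{"offset":[0,-0.018,-0.028],"spin":0},{"offset":[0,-0.018,-0.028],"spin":0},{"offset":[0,-0.018,-0.028],"spin":0},{"offset":[0,-0.018,-0.028],"spin":0},{"offset":[0,-0.018,-0.028],"spin":0},{"offset":[0,-0.018,-0.028],"spin":0},{"offset":[0,-0.017,-0.028],"spin":0},{"offset":[0,-0.017,-0.029],"spin":0},{"offset":[0,0,0],"spin":0},{"offset":[0,0,0],"spin":0},{"offset":[0,0,0],"spin":0}]'
cat > tgt.py <<'E'
import sys
from geo import *
# usage: tgt.py X Y Z : remaining grasp-point move in tool axes
s=bot.read_state(); p=np.array(s['position']); R=np.array(s['tcp_rot']); g=p+R@[.164,0,0]
t=np.array([float(a) for a in sys.argv[1:4]])
print('t',s['time_s'],'grasp',g.round(4),'yaw',round(np.arctan2(R[0,2],R[1,2]),4),'tool move',(R.T@(t-g)).round(4),'F',np.round(s['force'],1),'open mm',round(s['opening']*87,1))
E
python3 tgt.py .5977 .052 .148
python3 - <<'E'
from h import *
shot('wrist','w5'); shot('side','s5')
E
```

```text
time_s: 6.6
position: [0.5206, 0.341, 0.3692]
tcp_rot: [[0.009, -0.955, 0.295], [0.003, 0.295, 0.955], [-1.0, -0.007, 0.006]]
force: [1.0, -0.7, -3.8]
opening: 0.475
time_s: 7.8
position: [0.5971, 0.0532, 0.3632]
tcp_rot: [[-0.004, -0.955, 0.295], [0.001, 0.295, 0.955], [-1.0, 0.004, -0.0]]
force: [-0.1, 0.2, -4.3]
opening: 0.473
t 7.8 grasp [0.5965 0.0533 0.1992] yaw 0.2995 tool move [ 0.0512 -0.0017 -0.0009] F [-0.1  0.2 -4.3] open mm 41.1
```

View pics/w5.png

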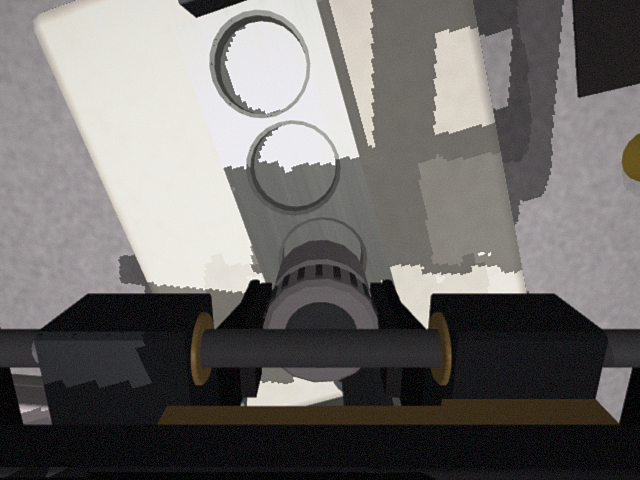

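View pics/s5.png

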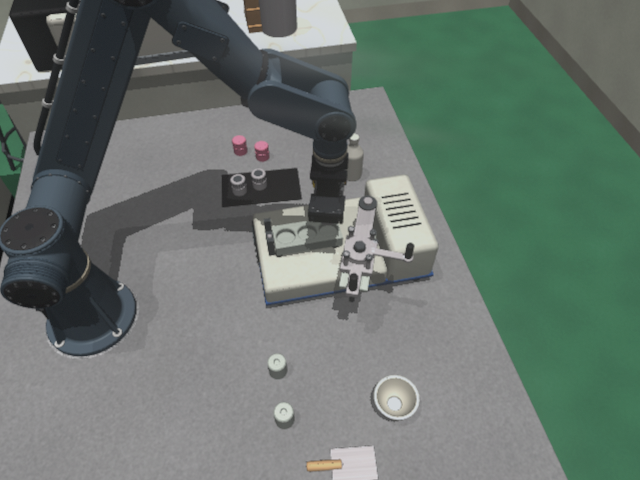

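```bash
python3 -m crank '[{"offset":[0,-0.0015,-0.001],"spin":0},{"offset":[0.015,0,0],"spin":0},{"offset":[0.013,0,0],"spin":0},{"offset":[0,0,0],"spin":0},{"offset":[0,0,0],"spin":0},{"offset":[0,0,0],"spin":0}]'
python3 tgt.py .5977 .052 .148
python3 - <<'E'
from geo import *
c=shot('wrist','w6'); P,u,v=pts(c)
m=(abs(P[:,2]-0.124)<0.004)&(P[:,0]>0.4)&(P[:,0]<0.72)&(P[:,1]>-.05)&(P[:,1]<.2)
im=np.zeros((480,640),np.uint8); im[v[m],u[m]]=255; im=cv2.medianBlur(im,3)
cs,h=cv2.findContours(im,cv2.RETR_CCOMP,cv2.CHAIN_APPROX_NONE)
for k,q in enumerate(cs):
    if h[0][k][3]>=0 and cv2.contourArea(q)>800:
        p=plane(c,q[:,0],0.124)[:,:2]
        A=np.c_[2*p,np.ones(len(p))]; s=np.linalg.lstsq(A,(p**2).sum(1),rcond=None)[0]; print('hole',s[:2].round(4),np.sqrt(s[2]+s[0]**2+s[1]**2).round(4))
E
```

```text
time_s: 8.5
position: [0.5994, 0.0513, 0.3372]
tcp_rot: [[0.001, -0.955, 0.295], [-0.0, 0.295, 0.955], [-1.0, -0.001, 0.0]]
force: [-0.3, -0.0, -3.4]
opening: 0.475
t 8.5 grasp [0.5995 0.0513 0.1732] yaw 0.2996 tool move [0.0252 0.002  0.0002] F [-0.3 -0.  -3.4] open mm 41.3
hole [0.543  0.0532] 0.0226
```

View pics/w6.png

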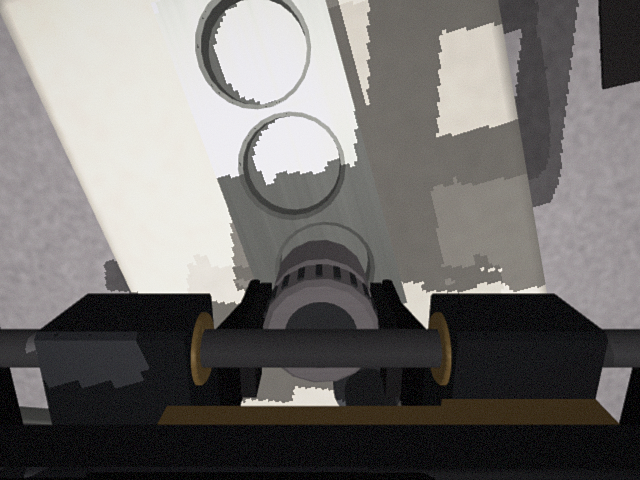

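```bash
python3 -m crank '[{"offset":[0.004,0.002,0],"spin":0},{"offset":[0.004,0,0],"spin":0},{"offset":[0,0,0],"spin":0},{"offset":[0,0,0],"spin":0},{"offset":[0,0,0],"spin":0}]'
python3 tgt.py .5977 .052 .148
python3 - <<'E'
from h import *
shot('wrist','w7')
E
```

```text
time_s: 9.05
position: [0.5973, 0.0517, 0.3288]
tcp_rot: [[0.0, -0.955, 0.295], [-0.0, 0.295, 0.955], [-1.0, -0.0, 0.0]]
force: [-0.8, 0.1, -2.8]
opening: 0.474
t 9.05 grasp [0.5973 0.0517 0.1648] yaw 0.2998 tool move [ 0.0168 -0.0003  0.0004] F [-0.8  0.1 -2.8] open mm 41.2
```

View pics/w7.png

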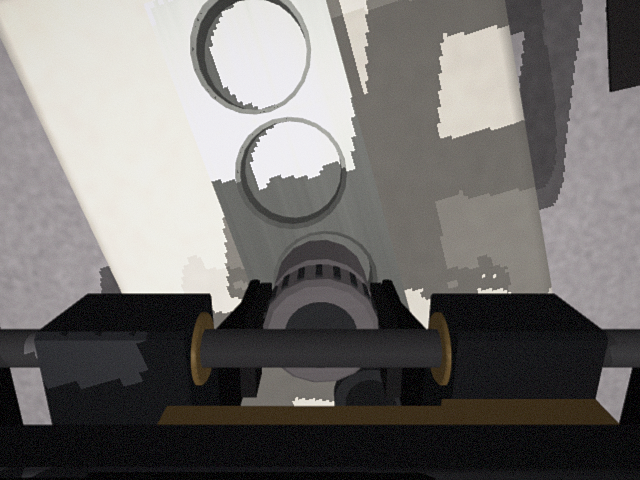

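Run:
```python
import cv2
i=cv2.imread('pics/w7.png'); cv2.imwrite('pics/w7z.png',cv2.resize(i[210:410,230:430],None,fx=3,fy=3,interpolation=2))
```

```text
(no output)
```

View pics/w7z.png

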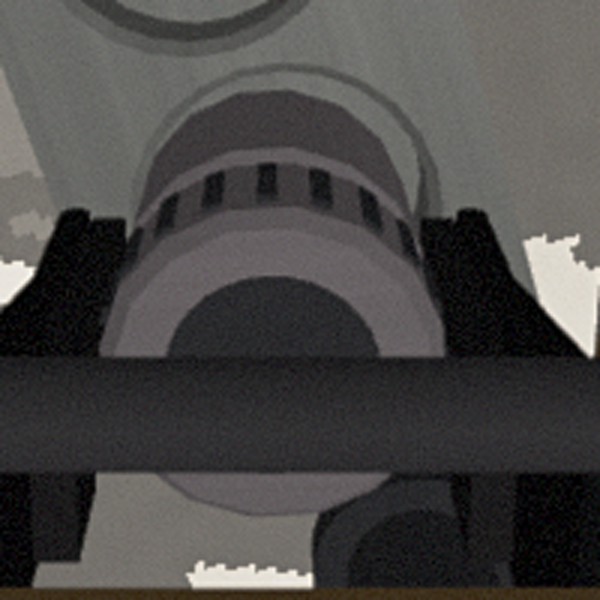

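```bash
python3 -m crank '[{"offset":[0.004,0.001,0.001],"spin":0},{"offset":[0.003,0,0],"spin":0},{"offset":[0.003,0,0],"spin":0},{"offset":[0,0,0],"spin":0},{"offset":[0,0,0],"spin":0}]'
python3 -m crank '[{"offset":[0.003,0,0],"spin":0},{"offset":[0.003,0,0],"spin":0},{"offset":[0,0,0],"spin":0},{"offset":[0,0,0],"spin":0}]'
python3 tgt.py .5977 .052 .148
```

```text
time_s: 9.6
position: [0.5966, 0.053, 0.3186]
tcp_rot: [[-0.0, -0.955, 0.295], [0.0, 0.295, 0.955], [-1.0, 0.0, -0.0]]
force: [-0.1, 0.5, -4.8]
opening: 0.474
time_s: 10.0
position: [0.5966, 0.053, 0.3126]
tcp_rot: [[-0.0, -0.955, 0.295], [0.0, 0.295, 0.955], [-1.0, 0.0, 0.0]]
force: [0.9, 0.1, -4.4]
opening: 0.476
t 10.0 grasp [0.5966 0.053  0.1486] yaw 0.2999 tool move [ 0.0006 -0.0014 -0.0007] F [ 0.9  0.1 -4.4] open mm 41.4
```

```bash
python3 -m crank '[{"offset":[0.001,0,0],"spin":0},{"offset":[0.001,0,0],"spin":0},{"offset":[0,0,0],"spin":0},{"offset":[0,0,0],"spin":0}]'
python3 -m crank '[{"offset":[0,0,0],"spin":0},{"offset":[0,0,0],"spin":0},{"offset":[0,0,0],"spin":0},{"offset":[0,0,0],"spin":0}]' 0.06
python3 -m crank '[{"offset":[-0.015,0,0],"spin":0},{"offset":[-0.03,0,0],"spin":0},{"offset":[-0.03,0,0],"spin":0},{"offset":[0,0.04,0],"spin":0},{"offset":[0,0.04,0],"spin":0},{"offset":[0,0,0],"spin":0},{"offset":[0,0,0],"spin":0}]'
cat > cyl.py <<'E'
import sys
from geo import *
# top circles of seated objects at z=.159
c=shot('wrist',sys.argv[1]); P,u,v=pts(c)
m=(P[:,2]>.150)&(P[:,2]<.168)&(P[:,0]>0.4)&(P[:,0]<0.72)&(P[:,1]>-.05)&(P[:,1]<.15)
im=np.zeros((480,640),np.uint8); im[v[m],u[m]]=1
n,L,st,ce=cv2.connectedComponentsWithStats(im)
for i in range(1,n):
    if st[i,4]<150: continue
    vv,uu=np.nonzero(L==i); p=plane(c,np.stack([uu,vv],1),0.159); zz=P[m&(L[v,u]==i),2]
    print(mincirc(p),st[i,4],'z med',np.median(zz).round(4))
s=bot.read_state(); print(s['time_s'],np.round(s['position'],4))
E
python3 cyl.py w8
```

```text
time_s: 10.4
position: [0.5966, 0.053, 0.3109]
tcp_rot: [[0.0, -0.955, 0.295], [-0.0, 0.295, 0.955], [-1.0, -0.0, 0.0]]
force: [0.2, 0.3, -3.0]
opening: 0.48
time_s: 10.8
position: [0.5966, 0.053, 0.3111]
tcp_rot: [[0.0, -0.955, 0.295], [-0.0, 0.295, 0.955], [-1.0, -0.0, 0.0]]
force: [-0.3, -0.1, 1.5]
opening: 0.672
time_s: 11.5
position: [0.5195, 0.0769, 0.3862]
tcp_rot: [[0.001, -0.956, 0.295], [-0.0, 0.295, 0.956], [-1.0, -0.001, 0.0]]
force: [0.3, -0.2, 0.6]
opening: 0.688
(0.4513, 0.0701, 0.008) 150 z med 0.1589
(0.5898, 0.0535, 0.0219) 2627 z med 0.1586
11.55 [0.5206 0.0766 0.3863]
```

View pics/w8.png

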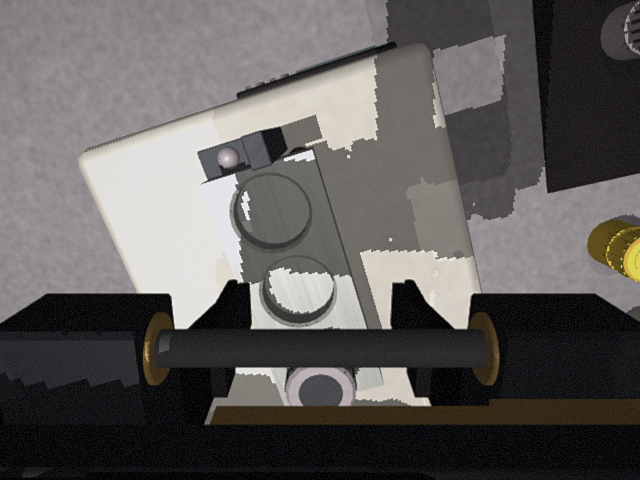

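```bash
python3 -m crank '[{"offset":[-0.007,0,0],"spin":-0.15},{"offset":[-0.007,0,0],"spin":-0.149},{"offset":[0,0.0065,0.039],"spin":0},{"offset":[0,0.0065,0.039],"spin":0},{"offset":[0,0.0065,0.039],"spin":0},{"offset":[0,0.0065,0.039],"spin":0},{"offset":[0,0.0065,0.039],"spin":0},{"offset":[0,0.0065,0.039],"spin":0},{"offset":[0,0.0065,0.039],"spin":0},{"offset":[0,0,0],"spin":0},{"offset":[0,0,0],"spin":0},{"offset":[0,0,0],"spin":0}]' 0.087
python3 look.py w9
```

```text
time_s: 12.75
position: [0.4757, 0.349, 0.3995]
tcp_rot: [[0.0, -1.0, 0.002], [-0.001, 0.002, 1.0], [-1.0, -0.0, -0.001]]
force: [-0.3, 0.4, -0.6]
opening: 0.998
t 12.75 tcp [0.4757 0.349  0.3995] grasp [0.4757 0.3489 0.2355] yaw 0.0017
((0.3946, 0.3402, 0.0215), [0.3943, 0.3402], 2493, [185.0, 182.0, 185.0]) tool y,z [ 0.0811 -0.0087]
((0.4548, 0.3506, 0.0215), [0.4547, 0.3506], 2151, [109.0, 106.0, 110.0]) tool y,z [0.0209 0.0018]
((0.6187, 0.3203, 0.0179), [0.618, 0.3201], 136, [91.0, 208.0, 224.0]) tool y,z [-0.143  -0.0282]
```

View pics/w9.png

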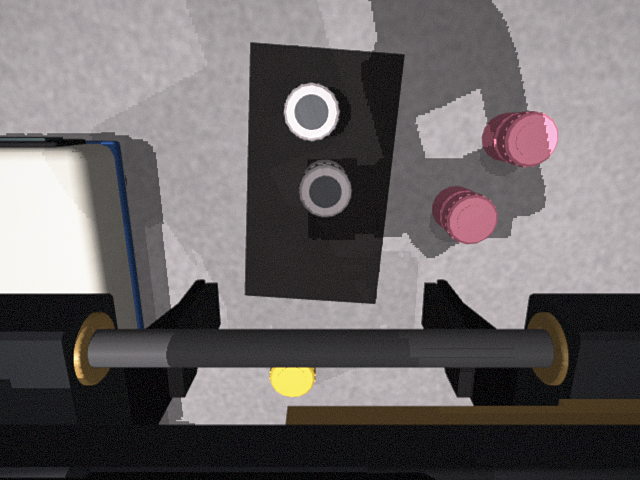

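```bash
python3 -m crank '[{"offset":[0,0.021,0.002],"spin":0},{"offset":[0.04,0,0],"spin":0},{"offset":[0.04,0,0],"spin":0},{"offset":[0.04,0,0],"spin":0},{"offset":[0.04,0,0],"spin":0},{"offset":[0.025,0,0],"spin":0},{"offset":[0.01,0,0],"spin":0},{"offset":[0,0,0],"spin":0},{"offset":[0,0,0],"spin":0},{"offset":[0,0,0],"spin":0}]'
python3 tgt.py .4548 .3506 .0405
python3 -m crank '[{"offset":[0,0,0],"spin":0},{"offset":[0,0,0],"spin":0},{"offset":[0,0,0],"spin":0},{"offset":[0,0,0],"spin":0},{"offset":[0,0,0],"spin":0},{"offset":[0,0,0],"spin":0},{"offset":[0,0,0],"spin":0},{"offset":[0,0,0],"spin":0}]' 0.03
python3 -m crank '[{"offset":[-0.02,0,0],"spin":0},{"offset":[-0.035,0,0],"spin":0},{"offset":[-0.035,0,0],"spin":0},{"offset":[-0.035,0,0],"spin":0},{"offset":[-0.035,0,0],"spin":0},{"offset":[0,0,0],"spin":0}]'
```

```text
time_s: 13.8
position: [0.4547, 0.3518, 0.2065]
tcp_rot: [[0.003, -1.0, 0.001], [0.002, 0.001, 1.0], [-1.0, -0.003, 0.002]]
force: [0.1, -0.9, -0.6]
opening: 1.002
t 13.8 grasp [0.4552 0.3521 0.0425] yaw 0.0012 tool move [ 0.002   0.0004 -0.0015] F [ 0.1 -0.9 -0.6] open mm 87.2
time_s: 14.6
position: [0.4538, 0.3518, 0.2047]
tcp_rot: [[-0.0, -1.0, 0.001], [0.0, 0.001, 1.0], [-1.0, 0.0, 0.0]]
force: [-0.4, 0.1, 0.5]
opening: 0.477
time_s: 15.2
position: [0.4549, 0.3523, 0.3692]
tcp_rot: [[0.009, -1.0, 0.001], [0.004, 0.001, 1.0], [-1.0, -0.009, 0.004]]
force: [1.0, -0.2, -2.5]
opening: 0.475
```

```bash
python3 -m crank '[{"offset":[0,-0.0097,-0.033],"spin":0},{"offset":[0,-0.0097,-0.033],"spin":0},{"offset":[0,-0.0097,-0.033],"spin":0},{"offset":[0,-0.0097,-0.033],"spin":0},{"offset":[0,-0.0097,-0.033],"spin":0},{"offset":[0,-0.0097,-0.033],"spin":0},{"offset":[0,-0.0097,-0.033],"spin":0},{"offset":[0,-0.0097,-0.033],"spin":0},{"offset":[0,-0.0097,-0.033],"spin":0},{"offset":[0.01,0,0],"spin":0},{"offset":[0.01,0,0],"spin":0},{"offset":[0.01,0,0],"spin":0}]'
python3 -m crank '[{"offset":[0.005,0,0],"spin":0},{"offset":[0,0,0],"spin":0},{"offset":[0,0,0],"spin":0},{"offset":[0,0,0],"spin":0},{"offset":[0,0,0],"spin":0}]'
python3 tgt.py .541 .0535 .148
python3 - <<'E'
from h import *
c=shot('wrist','w10'); cv2.imwrite('pics/w10z.png',cv2.resize(c['pixels'][210:410,230:430],None,fx=3,fy=3,interpolation=2))
E
```

```text
time_s: 16.4
position: [0.5398, 0.0552, 0.3327]
tcp_rot: [[-0.004, -1.0, 0.001], [0.001, 0.001, 1.0], [-1.0, 0.004, 0.001]]
force: [-0.2, -0.9, -3.8]
opening: 0.474
time_s: 16.9
position: [0.541, 0.0549, 0.3303]
tcp_rot: [[0.001, -1.0, 0.0], [-0.0, 0.0, 1.0], [-1.0, -0.001, -0.0]]
force: [-0.5, 0.7, -2.1]
opening: 0.476
t 16.9 grasp [0.5412 0.0549 0.1663] yaw 0.0003 tool move [ 0.0183  0.0002 -0.0014] F [-0.5  0.7 -2.1] open mm 41.4
```

View pics/w10z.png

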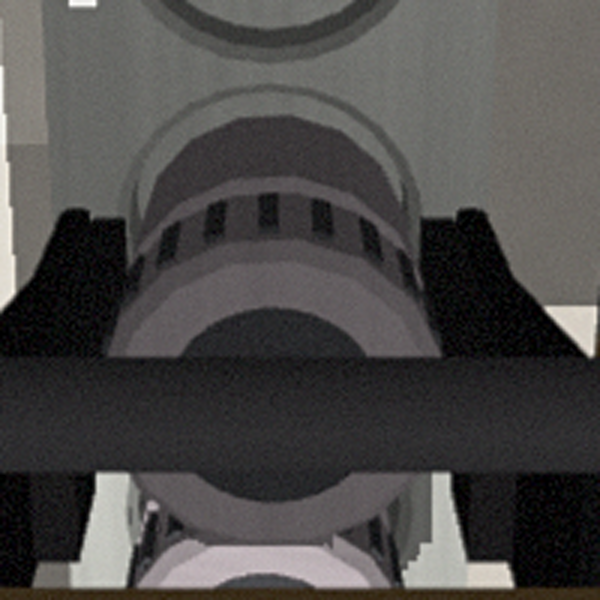

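```bash
python3 -m crank '[{"offset":[0.004,0.0008,-0.001],"spin":0},{"offset":[0.004,0,0],"spin":0},{"offset":[0.003,0,0],"spin":0},{"offset":[0,0,0],"spin":0},{"offset":[0,0,0],"spin":0}]'
python3 -m crank '[{"offset":[0.003,0,0],"spin":0},{"offset":[0.003,0,0],"spin":0},{"offset":[0.002,0,0],"spin":0},{"offset":[0,0,0],"spin":0},{"offset":[0,0,0],"spin":0}]'
python3 tgt.py .541 .0535 .148
```

```text
time_s: 17.45
position: [0.5401, 0.0536, 0.3185]
tcp_rot: [[-0.0, -1.0, 0.001], [0.0, 0.001, 1.0], [-1.0, 0.0, 0.0]]
force: [-0.1, 1.6, -3.5]
opening: 0.472
time_s: 17.95
position: [0.5401, 0.0536, 0.3107]
tcp_rot: [[0.0, -1.0, 0.001], [-0.0, 0.001, 1.0], [-1.0, -0.0, -0.0]]
force: [1.0, -0.5, -2.4]
opening: 0.471
t 17.95 grasp [0.5401 0.0536 0.1467] yaw 0.0007 tool move [-0.0013 -0.0009 -0.0001] F [ 1.  -0.5 -2.4] open mm 40.9
```

```bash
python3 -m crank '[{"offset":[0,0,0],"spin":0},{"offset":[0,0,0],"spin":0},{"offset":[0,0,0],"spin":0},{"offset":[0,0,0],"spin":0}]' 0.06
python3 -m crank '[{"offset":[-0.015,0,0],"spin":0},{"offset":[-0.04,0,0],"spin":0},{"offset":[-0.034,0,0],"spin":0},{"offset":[0,0.0157,0.036],"spin":0},{"offset":[0,0.0157,0.036],"spin":0},{"offset":[0,0.0157,0.036],"spin":0},{"offset":[0,0.0157,0.036],"spin":0},{"offset":[0,0.0157,0.036],"spin":0},{"offset":[0,0.0157,0.036],"spin":0},{"offset":[0,0.0157,0.036],"spin":0},{"offset":[0,0.0157,0.036],"spin":0},{"offset":[0,0,0],"spin":0}]' 0.087
python3 -m crank '[{"offset":[0,0,0],"spin":0},{"offset":[0,0,0],"spin":0}]'
python3 look.py w11
python3 - <<'E'
from h import *
shot('side','s11')
E
```

```text
time_s: 18.35
position: [0.5402, 0.0536, 0.311]
tcp_rot: [[0.001, -1.0, 0.001], [-0.0, 0.001, 1.0], [-1.0, -0.001, -0.0]]
force: [0.0, -0.4, -0.0]
opening: 0.672
time_s: 19.55
position: [0.4126, 0.3451, 0.3999]
tcp_rot: [[-0.0, -1.0, -0.004], [0.002, -0.004, 1.0], [-1.0, 0.0, 0.002]]
force: [0.0, -0.6, 0.4]
opening: 1.001
time_s: 19.75
position: [0.415, 0.3411, 0.3997]
tcp_rot: [[0.0, -1.0, 0.001], [-0.0, 0.001, 1.0], [-1.0, -0.0, -0.0]]
force: [-0.6, 0.5, -0.2]
opening: 1.0
t 19.75 tcp [0.415  0.3411 0.3997] grasp [0.415  0.341  0.2357] yaw 0.0013
((0.3942, 0.34, 0.0215), [0.3941, 0.34], 2150, [127.0, 123.0, 128.0]) tool y,z [ 0.0209 -0.0009]
```

View pics/w11.png

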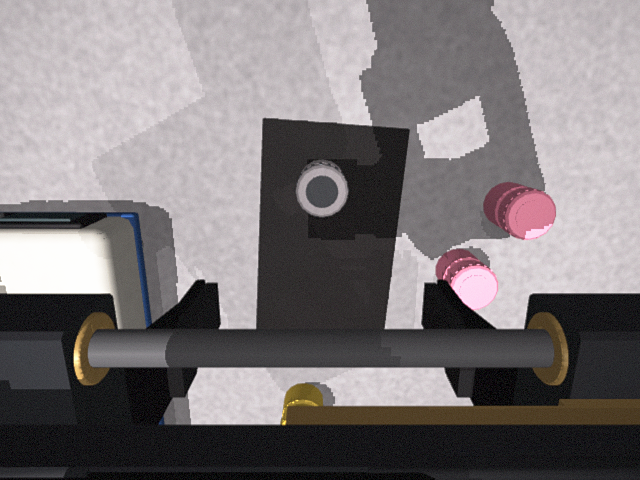

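View pics/s11.png

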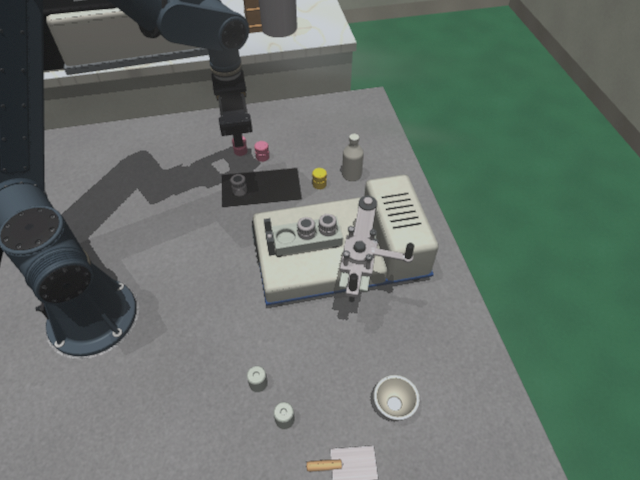

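Jar A shows at (322,190) in the wrist view, and the side view shows nests 1 and 2 filled. A blank has been knocked aside, but it isn't needed. Next I'll pick jar A.

```bash
python3 -m crank '[{"offset":[0,0.021,-0.001],"spin":0},{"offset":[0.04,0,0],"spin":0},{"offset":[0.04,0,0],"spin":0},{"offset":[0.04,0,0],"spin":0},{"offset":[0.04,0,0],"spin":0},{"offset":[0.025,0,0],"spin":0},{"offset":[0.01,0,0],"spin":0},{"offset":[0,0,0],"spin":0},{"offset":[0,0,0],"spin":0},{"offset":[0,0,0],"spin":0}]'
python3 tgt.py .3942 .34 .0405
python3 -m crank '[{"offset":[0,0,0],"spin":0},{"offset":[0,0,0],"spin":0},{"offset":[0,0,0],"spin":0},{"offset":[0,0,0],"spin":0},{"offset":[0,0,0],"spin":0},{"offset":[0,0,0],"spin":0},{"offset":[0,0,0],"spin":0},{"offset":[0,0,0],"spin":0}]' 0.03
python3 -m crank '[{"offset":[-0.02,0,0],"spin":0},{"offset":[-0.035,0,0],"spin":0},{"offset":[-0.035,0,0],"spin":0},{"offset":[-0.035,0,0],"spin":0},{"offset":[-0.035,0,0],"spin":0},{"offset":[0,0,0],"spin":0}]'
```

```text
time_s: 20.85
position: [0.3944, 0.3409, 0.2062]
tcp_rot: [[0.003, -1.0, 0.001], [0.002, 0.001, 1.0], [-1.0, -0.003, 0.002]]
force: [0.2, 0.2, -0.4]
opening: 1.003
t 20.85 grasp [0.3949 0.3411 0.0422] yaw 0.0011 tool move [ 0.0017  0.0007 -0.0011] F [ 0.2  0.2 -0.4] open mm 87.3
time_s: 21.65
position: [0.3938, 0.3408, 0.2047]
tcp_rot: [[0.0, -1.0, 0.001], [0.0, 0.001, 1.0], [-1.0, -0.0, 0.0]]
force: [0.6, 1.1, -0.2]
opening: 0.472
time_s: 22.25
position: [0.3946, 0.3413, 0.3687]
tcp_rot: [[0.008, -1.0, 0.001], [0.004, 0.001, 1.0], [-1.0, -0.008, 0.004]]
force: [-0.1, 0.2, -2.7]
opening: 0.478
```

Run:
```python
from geo import *
for cam in ['side','scene']:
    c=bot.capture(cam); P,u,v=pts(c)
    m=(P[:,0]>0.40)&(P[:,0]<.47)&(P[:,1]>-.02)&(P[:,1]<.13)&(P[:,2]>.13)&(P[:,2]<.28)
    Q=P[m]; print(cam,len(Q))
    if len(Q):
      for z in np.arange(.13,.28,.01):
        q=Q[(Q[:,2]>=z)&(Q[:,2]<z+.01)]
        if len(q)>3: print(round(z,2),len(q),q.min(0).round(3)[:2],q.max(0).round(3)[:2])
```

```text
side 177
0.13 27 [0.445 0.029] [0.461 0.063]
0.14 75 [0.445 0.029] [0.461 0.066]
0.15 22 [0.445 0.06 ] [0.46  0.068]
0.16 18 [0.446 0.06 ] [0.461 0.065]
0.17 32 [0.445 0.061] [0.46  0.076]
scene 187
0.13 56 [0.446 0.03 ] [0.466 0.075]
0.14 55 [0.448 0.028] [0.465 0.073]
0.15 23 [0.447 0.048] [0.467 0.073]
0.16 26 [0.447 0.061] [0.465 0.073]
0.17 27 [0.448 0.063] [0.463 0.072]
```

```bash
python3 -m crank '[{"offset":[0,-0.0105,-0.032],"spin":0},{"offset":[0,-0.0105,-0.032],"spin":0},{"offset":[0,-0.0105,-0.032],"spin":0},{"offset":[0,-0.0105,-0.032],"spin":0},{"offset":[0,-0.0105,-0.032],"spin":0},{"offset":[0,-0.0105,-0.032],"spin":0},{"offset":[0,-0.0105,-0.032],"spin":0},{"offset":[0,-0.0105,-0.032],"spin":0},{"offset":[0,-0.0105,-0.032],"spin":0},{"offset":[0.01,0,0],"spin":0},{"offset":[0.01,0,0],"spin":0},{"offset":[0.01,0,0],"spin":0}]'
python3 -m crank '[{"offset":[0.005,0,0],"spin":0},{"offset":[0,0,0],"spin":0},{"offset":[0,0,0],"spin":0},{"offset":[0,0,0],"spin":0},{"offset":[0,0,0],"spin":0}]'
python3 tgt.py .488 .0537 .148
python3 - <<'E'
from h import *
c=shot('wrist','w12'); cv2.imwrite('pics/w12z.png',cv2.resize(c['pixels'][210:410,230:430],None,fx=3,fy=3,interpolation=2))
E
```

```text
time_s: 23.55
position: [0.4868, 0.0532, 0.3325]
tcp_rot: [[-0.005, -1.0, 0.001], [0.001, 0.001, 1.0], [-1.0, 0.005, 0.001]]
force: [-0.2, 0.8, -3.9]
opening: 0.472
time_s: 24.05
position: [0.4881, 0.0529, 0.3303]
tcp_rot: [[0.001, -1.0, 0.0], [-0.0, 0.0, 1.0], [-1.0, -0.001, -0.0]]
force: [0.1, 0.2, -2.9]
opening: 0.472
t 24.05 grasp [0.4883 0.0529 0.1663] yaw 0.0003 tool move [0.0183 0.0004 0.0009] F [ 0.1  0.2 -2.9] open mm 41.1
```

View pics/w12z.png

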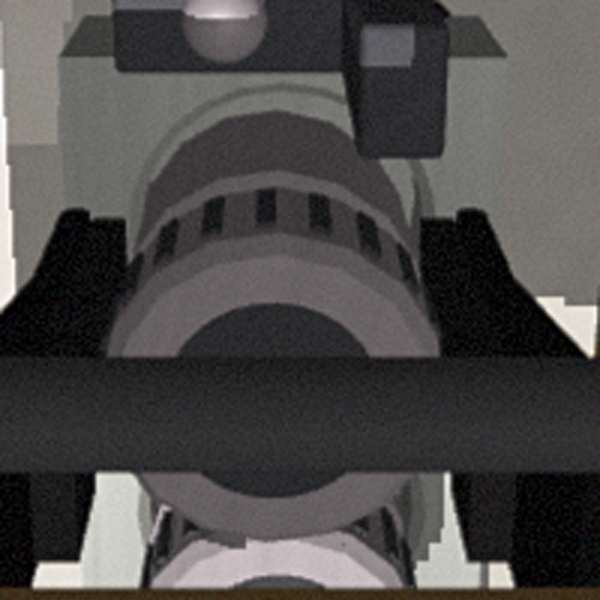

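```bash
python3 -m crank '[{"offset":[0.004,0.0005,0.001],"spin":0},{"offset":[0.004,0,0],"spin":0},{"offset":[0.003,0,0],"spin":0},{"offset":[0,0,0],"spin":0},{"offset":[0,0,0],"spin":0}]'
python3 -m crank '[{"offset":[0.003,0,0],"spin":0},{"offset":[0.003,0,0],"spin":0},{"offset":[0.002,0,0],"spin":0},{"offset":[0,0,0],"spin":0},{"offset":[0,0,0],"spin":0}]'
python3 tgt.py .488 .0537 .148
```

```text
time_s: 24.6
position: [0.4875, 0.0536, 0.3185]
tcp_rot: [[-0.0, -1.0, 0.001], [0.0, 0.001, 1.0], [-1.0, 0.0, 0.0]]
force: [0.6, 0.3, -2.9]
opening: 0.474
time_s: 25.1
position: [0.4875, 0.0537, 0.3107]
tcp_rot: [[0.0, -1.0, 0.001], [-0.0, 0.001, 1.0], [-1.0, -0.0, -0.0]]
force: [-0.1, 0.5, -2.8]
opening: 0.477
t 25.1 grasp [0.4875 0.0537 0.1467] yaw 0.0008 tool move [-0.0013 -0.0005  0.    ] F [-0.1  0.5 -2.8] open mm 41.5
```

```bash
python3 -m crank '[{"offset":[0,0,0],"spin":0},{"offset":[0,0,0],"spin":0},{"offset":[0,0,0],"spin":0},{"offset":[0,0,0],"spin":0}]' 0.06
python3 -m crank '[{"offset":[-0.015,0,0],"spin":0},{"offset":[-0.04,0,0],"spin":0},{"offset":[-0.045,0,0],"spin":0},{"offset":[-0.045,0,0],"spin":0},{"offset":[0,-0.01,-0.045],"spin":0},{"offset":[0,-0.01,-0.045],"spin":0},{"offset":[0,-0.01,-0.045],"spin":0},{"offset":[0,-0.01,-0.045],"spin":0},{"offset":[0,0,0],"spin":0},{"offset":[0,0,0],"spin":0}]'
cat > br.py <<'E'
import sys
from geo import *
def top(c,zlo,zhi,box,zp):
    P,u,v=pts(c); m=(P[:,2]>zlo)&(P[:,2]<zhi)&(P[:,0]>box[0])&(P[:,0]<box[1])&(P[:,1]>box[2])&(P[:,1]<box[3])
    im=np.zeros((480,640),np.uint8); im[v[m],u[m]]=1
    n,L,st,ce=cv2.connectedComponentsWithStats(im)
    for i in range(1,n):
        if st[i,4]<12: continue
        vv,uu=np.nonzero(L==i); p=plane(c,np.stack([uu,vv],1),zp)
        print(' ',mincirc(p),p[:,:2].mean(0).round(4),'n',st[i,4],'zmax',P[m&(L[v,u]==i),2].max().round(3),'px',ce[i].round(0))
for cam in sys.argv[1:]:
    c=shot(cam,cam+'_b%d'%int(bot.read_state()['time_s']*10)); print(cam)
    print(' z~.24'); top(c,.226,.246,(.4,.8,-.25,.15),.238)
    print(' z~.256'); top(c,.249,.265,(.4,.85,-.3,.15),.2565)
    print(' jars'); top(c,.152,.166,(.4,.66,0.0,.1),.159)
E
python3 br.py side scene wrist; python3 tgt.py .6 -.16 .22; ls pics | grep _b
```

```text
time_s: 25.5
position: [0.4876, 0.0537, 0.311]
tcp_rot: [[0.001, -1.0, 0.001], [-0.0, 0.001, 1.0], [-1.0, -0.001, -0.0]]
force: [-0.4, 1.1, 0.0]
opening: 0.674
time_s: 26.5
position: [0.5272, -0.1273, 0.4554]
tcp_rot: [[-0.001, -1.0, 0.003], [0.001, 0.003, 1.0], [-1.0, 0.001, 0.001]]
force: [0.6, 0.6, 0.2]
opening: 0.691
side
 z~.24
  (0.6252, -0.0473, 0.0091) [ 0.6251 -0.0469] n 40 zmax 0.238 px [351. 229.]
  (0.6698, -0.0654, 0.0092) [ 0.6694 -0.0649] n 41 zmax 0.238 px [373. 232.]
  (0.6333, -0.0925, 0.0123) [ 0.6319 -0.0913] n 43 zmax 0.23 px [359. 244.]
  (0.7269, -0.1308, 0.0121) [ 0.7279 -0.1333] n 45 zmax 0.246 px [409. 252.]
  (0.6001, -0.1093, 0.0095) [ 0.6004 -0.1086] n 38 zmax 0.237 px [347. 253.]
  (0.6434, -0.1278, 0.009) [ 0.6434 -0.1278] n 45 zmax 0.237 px [369. 257.]
  (0.6008, -0.1717, 0.0126) [ 0.6001 -0.171 ] n 78 zmax 0.244 px [354. 278.]
 z~.256
  (0.7301, -0.1297, 0.0094) [ 0.7298 -0.1297] n 48 zmax 0.259 px [410. 246.]
 jars
  (0.4894, 0.0517, 0.0226) [0.4897 0.0512] n 214 zmax 0.164 px [284. 227.]
  (0.6081, 0.038, 0.0092) [0.6074 0.0382] n 20 zmax 0.162 px [
[... 823 characters left out ...]
526) [0.5236 0.0564] n 312 zmax 0.163 px [336. 233.]
  (0.6013, 0.0566, 0.0264) [0.6012 0.0567] n 165 zmax 0.163 px [315. 246.]
wrist
 z~.24
  (0.5936, -0.1698, 0.0126) [ 0.5943 -0.1682] n 957 zmax 0.241 px [246. 389.]
  (0.594, -0.1077, 0.0093) [ 0.5939 -0.1075] n 626 zmax 0.235 px [356. 388.]
 z~.256
 jars
  (0.4515, 0.0617, 0.0092) [0.4515 0.0612] n 375 zmax 0.166 px [613. 120.]
  (0.4879, 0.0489, 0.0222) [0.4876 0.049 ] n 3254 zmax 0.161 px [584. 176.]
  (0.5395, 0.0489, 0.0226) [0.5399 0.0489] n 2802 zmax 0.161 px [571. 251.]
t 26.65 grasp [ 0.5267 -0.1249  0.2916] yaw -0.0005 tool move [ 0.0715 -0.0734 -0.0352] F [ 0.8  0.  -0.2] open mm 60.2
scene_b265.png
side_b265.png
wrist_b266.png
```

Run:
```python
from h import *
print(np.round(bot.read_state()['joint_positions'],1))
```

```text
[ -25.2   20.4   90.5    0.    69.2 -115.2]
```

View pics/side_b265.png

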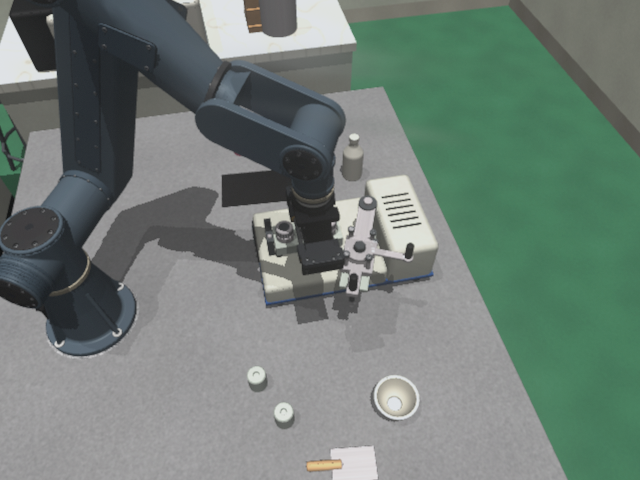

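View pics/wrist_b266.png

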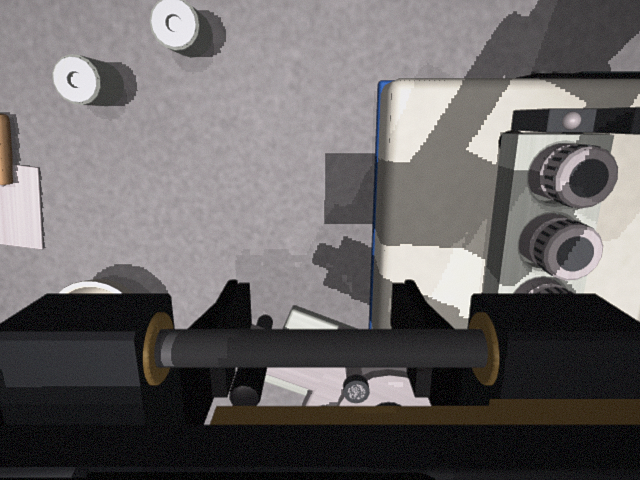

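```bash
python3 -m crank '[{"offset":[0,-0.0353,-0.0216],"spin":0},{"offset":[0,-0.0353,-0.0216],"spin":0},{"offset":[0,0,0],"spin":0.14},{"offset":[0,0,0],"spin":0.14},{"offset":[0,0,0],"spin":0.14},{"offset":[0,0,0],"spin":0.14},{"offset":[0,0,0],"spin":0.14},{"offset":[0,0,0],"spin":0.14},{"offset":[0,0,0],"spin":0.14},{"offset":[0,0,0],"spin":0.14},{"offset":[0,0,0],"spin":0.14},{"offset":[0,0,0],"spin":0.14}]' 0.06
python3 -m crank '[{"offset":[0,0,0],"spin":0.14},{"offset":[0,0,0],"spin":0.14},{"offset":[0,0,0],"spin":0.14},{"offset":[0,0,0],"spin":0.14},{"offset":[0,0,0],"spin":0},{"offset":[0,0,0],"spin":0},{"offset":[0,0,0],"spin":0}]'
python3 tgt.py .5973 -.168 .22; python3 br.py wrist
```

```text
time_s: 27.85
position: [0.5978, -0.1676, 0.4558]
tcp_rot: [[-0.001, -0.166, 0.986], [0.0, 0.986, 0.166], [-1.0, 0.001, -0.0]]
force: [-0.1, 0.1, -0.3]
opening: 0.687
time_s: 28.55
position: [0.5979, -0.1688, 0.4558]
tcp_rot: [[-0.0, 0.377, 0.926], [0.0, 0.926, -0.377], [-1.0, 0.0, -0.0]]
force: [0.6, 0.2, 0.2]
opening: 0.696
t 28.55 grasp [ 0.5979 -0.1688  0.2918] yaw 1.9578 tool move [ 0.0718  0.0006 -0.0008] F [0.6 0.2 0.2] open mm 60.5
wrist
 z~.24
  (0.6252, -0.0471, 0.0071) [ 0.6244 -0.0495] n 434 zmax 0.235 px [272.   7.]
  (0.6676, -0.0653, 0.0074) [ 0.6666 -0.0669] n 457 zmax 0.235 px [379.   7.]
  (0.6405, -0.0841, 0.0033) [ 0.6408 -0.0839] n 24 zmax 0.227 px [337.  71.]
  (0.6298, -0.0815, 0.0012) [ 0.63   -0.0811] n 12 zmax 0.228 px [313.  75.]
  (0.6363, -0.0844, 0.0012) [ 0.6365 -0.0841] n 13 zmax 0.227 px [329.  75.]
  (0.6394, -0.0863, 0.0017) [ 0.6398 -0.0857] n 15 zmax 0.227 px [337.  76.]
  (0.7258, -0.1284, 0.0097) [ 0.723  -0.1271] n 763 zmax 0.246 px [543.  92.]
  (0.6361, -0.0872, 0.0023) [ 0.6361 -0.0871] n 21 zmax 0.227 px [330.  82.]
  (0.6406, -0.0906, 0.0027) [ 0.6403 -0.0903] n 26 zmax 0.227 px [342.  86.]
  (0.6296, -0.0848, 0.0019) [ 0.6294 -0.0853] n 22 zmax 0.227 px [315.  84.]
  (0.6362, -0.0932, 0.0014) [ 0.6361 -0.0932] n 12 zmax 0.227 px [335.  96.]
  (0.6002, -0.1063, 0.0074) [ 0.6005 -0.106 ] n 799 zmax 0.235 px [275. 153.]
  (0.6428, -0.125, 0.0074) [ 0.6433 -0.1238] n 803 zmax 0.236 px [374. 153.]
  (0.6003, -0.167, 0.0105) [ 0.6003 -0.167 ] n 1080 zmax 0.241 px [323. 266.]
 z~.256
  (0.7268, -0.1288, 0.009) [ 0.727  -0.1282] n 1412 zmax 0.258 px [576.  88.]
 jars
  (0.4853, 0.0307, 0.0073) [0.4845 0.0307] n 63 zmax 0.158 px [18.  1.]
```

```bash
python3 -m crank '[{"offset":[0.03,0,0],"spin":0},{"offset":[0.03,0,0.001],"spin":0},{"offset":[0.011,0,0],"spin":0},{"offset":[0,0,0],"spin":0},{"offset":[0,0,0],"spin":0},{"offset":[0,0,0],"spin":0}]' 0.06
python3 -m crank '[{"offset":[0,0,0],"spin":0},{"offset":[0,0,0],"spin":0},{"offset":[0,0,0],"spin":0},{"offset":[0,0,0],"spin":0},{"offset":[0,0,0],"spin":0},{"offset":[0,0,0],"spin":0}]' 0.026
python3 tgt.py .5985 -.168 .22
python3 - <<'E'
from h import *
shot('wrist','w14')
E
```

```text
time_s: 29.2
position: [0.5994, -0.1703, 0.3864]
tcp_rot: [[0.003, 0.38, 0.925], [-0.001, 0.925, -0.38], [-1.0, -0.0, 0.003]]
force: [-0.3, 0.3, 0.6]
opening: 0.689
time_s: 29.8
position: [0.5988, -0.17, 0.3847]
tcp_rot: [[-0.0, 0.38, 0.925], [0.0, 0.925, -0.38], [-1.0, 0.0, -0.0]]
force: [-0.3, -0.5, -0.2]
opening: 0.318
t 29.8 grasp [ 0.5988 -0.17    0.2207] yaw 1.9608 tool move [ 0.0007  0.0017 -0.001 ] F [-0.3 -0.5 -0.2] open mm 27.7
```

View pics/w14.png

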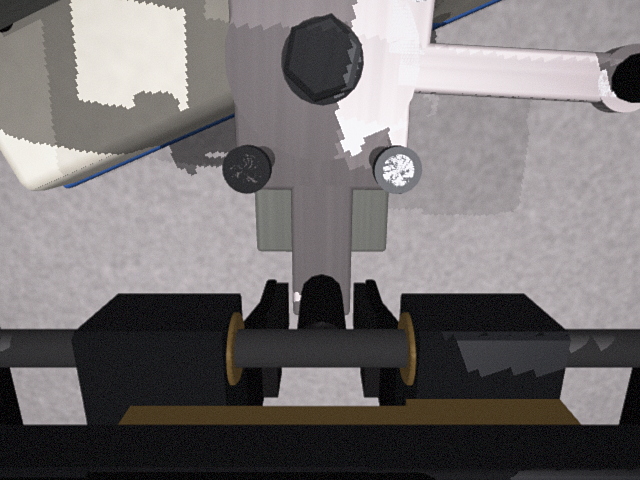

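```bash
python3 -m crank '[{"offset":[0,0.0003,-0.012],"spin":0.05},{"offset":[0,0.0003,-0.012],"spin":0.05},{"offset":[0,0.0003,-0.012],"spin":0.05},{"offset":[0,0.0003,-0.012],"spin":0.05},{"offset":[0,0.0003,-0.012],"spin":0.05},{"offset":[0,0.0003,-0.012],"spin":0.05},{"offset":[0,0.0003,-0.012],"spin":0.05},{"offset":[0,0.0003,-0.012],"spin":0.05},{"offset":[0,0.0003,-0.012],"spin":0.05},{"offset":[0,0.0003,-0.012],"spin":0.05},{"offset":[0,0,0],"spin":0},{"offset":[0,0,0],"spin":0}]'
cat > ang.py <<'E'
from geo import *
s=bot.read_state(); p=np.array(s['position']); R=np.array(s['tcp_rot']); g=p+R@[.164,0,0]
d=g[:2]-[.689,.0535]; print('t',s['time_s'],'g',g.round(4),'r',np.hypot(*d).round(4),'th',np.arctan2(-d[1],-d[0]).round(4),'pi-yaw',(np.pi-np.arctan2(R[0,2],R[1,2])).round(4),'F',np.round(s['force'],1),'j',np.round(s['joint_positions']),'open',s['opening']*87)
E
python3 ang.py
python3 - <<'E'
from h import *
shot('wrist','w15')
E
```

```text
time_s: 31.05
position: [0.5036, -0.099, 0.3848]
tcp_rot: [[-0.0, 0.776, 0.631], [-0.0, 0.631, -0.776], [-1.0, -0.0, -0.0]]
force: [-0.3, -0.2, 0.6]
opening: 0.302
t 31.05 g [ 0.5035 -0.099   0.2208] r 0.2401 th 0.6882 pi-yaw 0.6822 F [-0.3 -0.2  0.6] j [-24.  23.  99.  -0.  58.  27.] open 26.259183536448987
```

View pics/w15.png

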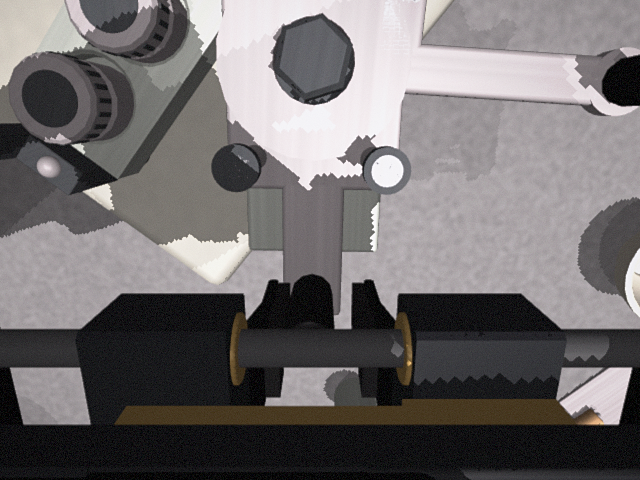

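```bash
python3 -m crank '[{"offset":[0,0.0003,-0.012],"spin":0.05},{"offset":[0,0.0003,-0.012],"spin":0.05},{"offset":[0,0.0003,-0.012],"spin":0.05},{"offset":[0,0.0003,-0.012],"spin":0.05},{"offset":[0,0.0003,-0.012],"spin":0.05},{"offset":[0,0.0003,-0.012],"spin":0.05},{"offset":[0,0.0003,-0.012],"spin":0.05},{"offset":[0,0.0003,-0.012],"spin":0.05},{"offset":[0,0.0003,-0.012],"spin":0.05},{"offset":[0,0.0003,-0.012],"spin":0.05},{"offset":[0,0,0],"spin":0},{"offset":[0,0,0],"spin":0}]'
python3 ang.py
python3 - <<'E'
from h import *
shot('wrist','w16')
E
```

```text
time_s: 32.3
position: [0.4544, 0.0086, 0.3848]
tcp_rot: [[0.001, 0.983, 0.181], [-0.0, 0.181, -0.983], [-1.0, 0.001, 0.0]]
force: [-0.2, 0.0, 0.0]
opening: 0.299
t 32.3 g [0.4545 0.0086 0.2208] r 0.2387 th 0.1892 pi-yaw 0.1824 F [-0.2  0.   0. ] j [-13.  19. 107.  -0.  54.  67.] open 25.97430982844536
```

View pics/w16.png

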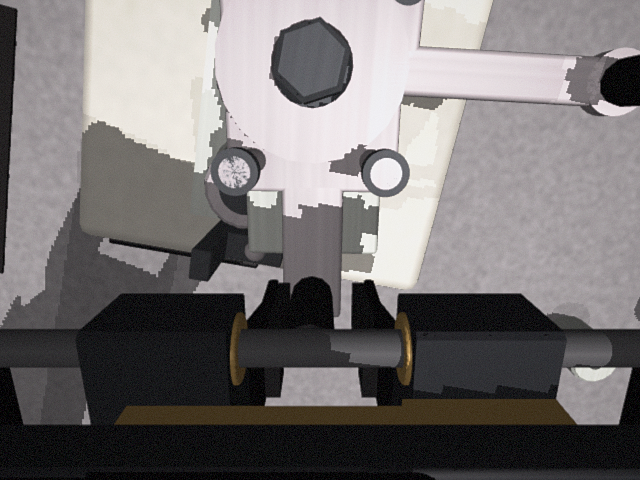

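```bash
python3 -m crank '[{"offset":[0,0.0001,-0.006],"spin":0.025},{"offset":[0,0.0001,-0.006],"spin":0.025},{"offset":[0,0.0001,-0.006],"spin":0.025},{"offset":[0,0.0001,-0.006],"spin":0.025},{"offset":[0,0.0001,-0.005],"spin":0.02},{"offset":[0,0.0001,-0.005],"spin":0.02},{"offset":[0,0,-0.005],"spin":0.02},{"offset":[0,0,0],"spin":0},{"offset":[0,0,0],"spin":0}]'
python3 ang.py
python3 -m crank '[{"offset":[0,0,-0.003],"spin":0.012},{"offset":[0,0,-0.003],"spin":0.01},{"offset":[0,0,0],"spin":0},{"offset":[0,0,0],"spin":0}]'
python3 ang.py
```

```text
time_s: 33.25
position: [0.4507, 0.047, 0.3848]
tcp_rot: [[0.001, 1.0, 0.02], [-0.0, 0.02, -1.0], [-1.0, 0.001, 0.0]]
force: [-0.0, -1.1, 0.3]
opening: 0.297
t 33.25 g [0.4508 0.047  0.2208] r 0.2383 th 0.0273 pi-yaw 0.0205 F [-0.  -1.1  0.3] j [ -8.  19. 107.   0.  54.  81.] open 25.861759177114276
time_s: 33.65
position: [0.4502, 0.0538, 0.3848]
tcp_rot: [[0.0, 1.0, -0.001], [0.001, -0.001, -1.0], [-1.0, 0.0, -0.001]]
force: [0.6, -0.1, -0.6]
opening: 0.297
t 33.65 g [0.4502 0.054  0.2208] r 0.2388 th -0.002 pi-yaw 6.2818 F [ 0.6 -0.1 -0.6] j [ -7.  19. 107.   0.  54.  83.] open 25.853443780254707
```

```bash
python3 -m crank '[{"offset":[0,0,-0.003],"spin":0},{"offset":[0,0,-0.002],"spin":0},{"offset":[0,0,0],"spin":0},{"offset":[0,0,0],"spin":0}]'
python3 ang.py
python3 -m crank '[{"offset":[0,0,-0.002],"spin":0},{"offset":[0,0,-0.002],"spin":0},{"offset":[0,0,0],"spin":0},{"offset":[0,0,0],"spin":0}]'
python3 ang.py
python3 - <<'E'
from h import *
shot('wrist','w17')
E
```

```text
time_s: 34.05
position: [0.4501, 0.0586, 0.3848]
tcp_rot: [[0.0, 1.0, -0.001], [-0.0, -0.001, -1.0], [-1.0, 0.0, 0.0]]
force: [-0.2, -2.5, -0.1]
opening: 0.3
t 34.05 g [0.4501 0.0586 0.2208] r 0.2389 th -0.0212 pi-yaw 6.2824 F [-0.2 -2.5 -0.1] j [ -7.  19. 107.  -0.  54.  83.] open 26.073241411041717
time_s: 34.45
position: [0.4502, 0.0603, 0.3847]
tcp_rot: [[-0.001, 1.0, 0.002], [-0.008, 0.002, -1.0], [-1.0, -0.001, 0.008]]
force: [-1.1, -14.9, 0.1]
opening: 0.298
t 34.45 g [0.4501 0.059  0.2207] r 0.239 th -0.0229 pi-yaw 0.0018 F [ -1.1 -14.9   0.1] j [ -6.  19. 107.  -1.  54.  84.] open 25.91469923783797
```

View pics/w17.png

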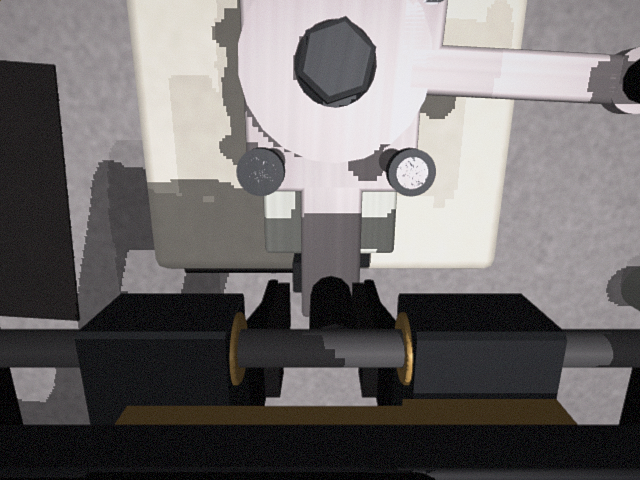

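```bash
python3 -m crank '[{"offset":[0,0,-0.002],"spin":0},{"offset":[0,0,0],"spin":0},{"offset":[0,0,0],"spin":0}]'
python3 ang.py
python3 -m crank '[{"offset":[0,0,0.005],"spin":0},{"offset":[0,0,0.004],"spin":0},{"offset":[0,0,0],"spin":0},{"offset":[0,0,0],"spin":0}]' 0.045
python3 -m crank '[{"offset":[-0.03,0,0],"spin":0},{"offset":[-0.04,0,0],"spin":0},{"offset":[-0.03,0,0],"spin":0},{"offset":[0,-0.03,0],"spin":0},{"offset":[0,0,0],"spin":0},{"offset":[0,0,0],"spin":0}]'
python3 ang.py; python3 br.py side scene wrist
```

```text
time_s: 34.8
position: [0.4503, 0.0611, 0.3846]
tcp_rot: [[-0.001, 1.0, 0.003], [-0.012, 0.003, -1.0], [-1.0, -0.001, 0.012]]
force: [-1.8, -21.9, -2.2]
opening: 0.303
t 34.8 g [0.4501 0.0591 0.2206] r 0.239 th -0.0235 pi-yaw 0.003 F [ -1.8 -21.9  -2.2] j [ -6.  19. 107.  -1.  54.  84.] open 26.36957024631495
time_s: 35.2
position: [0.4501, 0.056, 0.3848]
tcp_rot: [[0.0, 1.0, -0.001], [0.001, -0.001, -1.0], [-1.0, 0.0, -0.001]]
force: [0.3, 0.5, 0.6]
opening: 0.5
time_s: 35.8
position: [0.4195, 0.0562, 0.4849]
tcp_rot: [[0.001, 1.0, -0.001], [0.0, -0.001, -1.0], [-1.0, 0.001, -0.0]]
force: [0.4, -0.1, -0.3]
opening: 0.517
t 35.8 g [0.4196 0.0563 0.3209] r 0.2694 th -0.0104 pi-yaw 6.2826 F [ 0.4 -0.1 -0.3] j [ -8.   8. 103.   0.  69.  82.] open 45.01948702622394
side
 z~.24
  (0.578, 0.0734, 0.0098) [0.5779 0.0731] n 36 zmax 0.238 px [318. 192.]
  (0.5096, 0.0736, 0.0089) [0.5102 0.0733] n 33 zmax 0.238 px [289. 197.]
  (0.5427, 0.0429, 0.0118) [0.5433 0.0443] n 35 zmax 0.231 px [306. 204.]
  (0.4542, 0.0513, 0.0142) [0.4525 0.0509] n 64 zmax 0.244 px [266. 208.]
  (0.5781, 0.0242, 0.
[... 1280 characters left out ...]
6 px [521.  35.]
  (0.5448, 0.051, 0.0018) [0.545  0.0507] n 15 zmax 0.227 px [328.  15.]
  (0.5422, 0.0545, 0.002) [0.5425 0.054 ] n 14 zmax 0.227 px [322.  21.]
  (0.542, 0.0607, 0.0017) [0.5415 0.0606] n 15 zmax 0.227 px [308.  23.]
  (0.5393, 0.0577, 0.0022) [0.5394 0.0573] n 15 zmax 0.227 px [315.  28.]
  (0.5347, 0.0545, 0.0025) [0.5355 0.0549] n 22 zmax 0.227 px [320.  36.]
  (0.5091, 0.0763, 0.0076) [0.5092 0.0763] n 687 zmax 0.235 px [278.  92.]
  (0.509, 0.0298, 0.0076) [0.509  0.0297] n 692 zmax 0.235 px [369.  92.]
  (0.4526, 0.0533, 0.0096) [0.4525 0.0532] n 842 zmax 0.241 px [323. 200.]
 z~.256
  (0.5374, -0.0497, 0.0091) [ 0.5376 -0.0496] n 1168 zmax 0.258 px [550.  23.]
 jars
```

```bash
python3 -m crank '[{"offset":[0,0.0392,0.0357],"spin":0},{"offset":[0,0.0392,0.0357],"spin":0},{"offset":[0,0.0392,0.0357],"spin":0},{"offset":[0,0,0],"spin":-0.1428},{"offset":[0,0,0],"spin":-0.1428},{"offset":[0,0,0],"spin":-0.1428},{"offset":[0,0,0],"spin":-0.1428},{"offset":[0,0,0],"spin":-0.1428},{"offset":[0,0,0],"spin":-0.1428},{"offset":[0,0,0],"spin":-0.1428},{"offset":[0,0,0],"spin":-0.1428},{"offset":[0,0,0],"spin":-0.1428}]'
python3 -m crank '[{"offset":[0,0,0],"spin":-0.1428},{"offset":[0,0,0],"spin":-0.1428},{"offset":[0,0,0],"spin":0},{"offset":[0,0,0],"spin":0},{"offset":[0,0,0],"spin":0}]'
python3 tgt.py .5372 -.0508 .239; python3 br.py wrist
```

```text
time_s: 37.15
position: [0.5316, -0.0456, 0.4839]
tcp_rot: [[-0.001, 0.277, 0.961], [0.0, 0.961, -0.277], [-1.0, 0.0, -0.001]]
force: [-0.8, -0.2, 0.2]
opening: 0.518
time_s: 37.65
position: [0.5311, -0.0455, 0.4844]
tcp_rot: [[-0.0, 0.003, 1.0], [0.0, 1.0, -0.003], [-1.0, 0.0, -0.0]]
force: [0.5, 0.1, -1.0]
opening: 0.513
t 37.65 grasp [ 0.5311 -0.0455  0.3204] yaw 1.574 tool move [ 0.0814 -0.0053  0.0062] F [ 0.5  0.1 -1. ] open mm 44.6
wrist
 z~.24
  (0.5762, 0.0749, 0.0081) [0.576  0.0753] n 854 zmax 0.235 px [411.  21.]
  (0.5106, 0.0689, 0.0038) [0.5101 0.0756] n 828 zmax 0.235 px [278.  21.]
  (0.4534, 0.0526, 0.0104) [0.4533 0.0527] n 1207 zmax 0.242 px [168.  71.]
  (0.5378, 0.0546, 0.0018) [0.5379 0.0546] n 18 zmax 0.227 px [334.  66.]
  (0.5348, 0.0535, 0.0018) [0.535  0.0532] n 13 zmax 0.228 px [328.  69.]
  (0.5485, 0.0522, 0.0016) [0.5488 0.0525] n 12 zmax 0.227 px [356.  70.]
  (0.5407, 0.0506, 0.0023) [0.5403 0.0503] n 17 zmax 0.227 px [339.  75.]
  (0.5348, 0.048, 0.0023) [0.5353 0.0483] n 18 zmax 0.227 px [329.  79.]
  (0.5397, 0.0468, 0.003) [0.5393 0.0468] n 17 zmax 0.227 px [337.  83.]
  (0.5463, 0.0465, 0.0035) [0.5462 0.0455] n 34 zmax 0.227 px [350.  85.]
  (0.5099, 0.0289, 0.0075) [0.5099 0.0291] n 647 zmax 0.235 px [280. 119.]
  (0.576, 0.0284, 0.0077) [0.5759 0.0288] n 679 zmax 0.235 px [406. 119.]
  (0.5378, -0.0487, 0.0084) [ 0.5377 -0.0453] n 273 zmax 0.246 px [333. 253.]
 z~.256
  (0.5383, -0.0499, 0.0087) [ 0.5383 -0.0499] n 669 zmax 0.258 px [335. 272.]
 jars
```

```bash
python3 -m crank '[{"offset":[0,-0.005,0.0065],"spin":0},{"offset":[0.03,0,0],"spin":0},{"offset":[0.03,0,0],"spin":0},{"offset":[0.02,0,0],"spin":0},{"offset":[0.001,0,0],"spin":0},{"offset":[0,0,0],"spin":0},{"offset":[0,0,0],"spin":0},{"offset":[0,0,0],"spin":0}]' 0.045
python3 -m crank '[{"offset":[0,0,0],"spin":0},{"offset":[0,0,0],"spin":0},{"offset":[0,0,0],"spin":0},{"offset":[0,0,0],"spin":0},{"offset":[0,0,0],"spin":0}]' 0.022
cat > lev.py <<'E'
from geo import *
import sys
s=bot.read_state(); p=np.array(s['position']); R=np.array(s['tcp_rot']); g=p+R@[.164,0,0]
d=g[:2]-[.5415,.0533]; ph=np.arctan2(-d[0],-d[1]); F=np.array(s['force'])
print('t',s['time_s'],'g',g.round(4),'r',np.hypot(*d).round(4),'phi',ph.round(3),'yaw-90',(np.arctan2(R[0,2],R[1,2])-np.pi/2).round(3),'Ftool',(R.T@F).round(1),'open',round(s['opening']*87,1))
if len(sys.argv)>1: shot('wrist',sys.argv[1])
E
python3 lev.py w20
```

```text
time_s: 38.5
position: [0.5379, -0.0506, 0.4051]
tcp_rot: [[0.003, 0.001, 1.0], [-0.001, 1.0, -0.001], [-1.0, -0.001, 0.003]]
force: [-0.1, 0.2, 0.2]
opening: 0.517
time_s: 39.0
position: [0.5373, -0.0504, 0.4038]
tcp_rot: [[0.0, 0.001, 1.0], [-0.0, 1.0, -0.001], [-1.0, -0.0, 0.0]]
force: [-0.5, -0.4, 0.4]
opening: 0.264
t 39.0 g [ 0.5374 -0.0504  0.2398] r 0.1038 phi 0.04 yaw-90 0.001 Ftool [-0.4 -0.4 -0.5] open 23.0
```

View pics/w20.png

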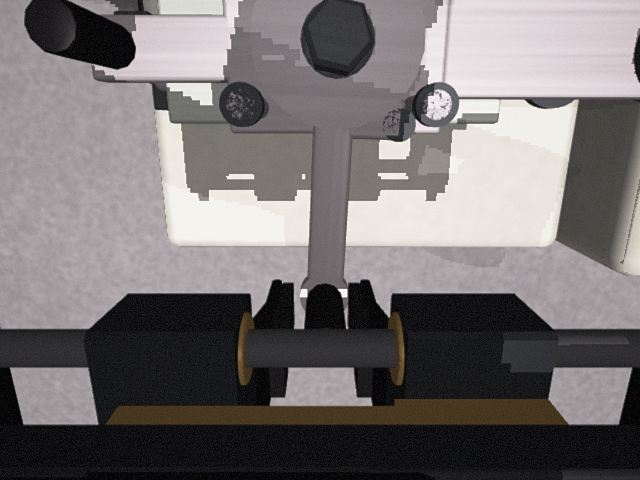

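```bash
python3 -m crank '[{"offset":[0,0.0005,0.0105],"spin":-0.1},{"offset":[0,0.0005,0.0105],"spin":-0.1},{"offset":[0,0.0005,0.0105],"spin":-0.1},{"offset":[0,0.0005,0.0105],"spin":-0.1},{"offset":[0,0.0005,0.0105],"spin":-0.1},{"offset":[0,0.0005,0.0105],"spin":-0.1},{"offset":[0,0,0],"spin":0},{"offset":[0,0,0],"spin":0}]'
python3 lev.py
python3 -m crank '[{"offset":[0,0.0005,-0.0105],"spin":0.1},{"offset":[0,0.0005,-0.0105],"spin":0.1},{"offset":[0,0.0005,-0.0105],"spin":0.1},{"offset":[0,0.0005,-0.0105],"spin":0.1},{"offset":[0,0.0005,-0.0105],"spin":0.1},{"offset":[0,0.0005,-0.0105],"spin":0.1},{"offset":[0,0,0],"spin":0},{"offset":[0,0,0],"spin":0}]'
python3 lev.py
python3 -m crank '[{"offset":[0,0.0005,-0.0105],"spin":0.1},{"offset":[0,0.0005,-0.0105],"spin":0.1},{"offset":[0,0.0005,-0.0105],"spin":0.1},{"offset":[0,0.0005,-0.0105],"spin":0.1},{"offset":[0,0.0005,-0.0105],"spin":0.1},{"offset":[0,0,0],"spin":0},{"offset":[0,0,0],"spin":0}]'
python3 lev.py w21
```

```text
time_s: 39.85
position: [0.5966, -0.0322, 0.4035]
tcp_rot: [[-0.001, -0.562, 0.827], [0.0, 0.827, 0.562], [-1.0, 0.001, -0.001]]
force: [-0.2, 0.7, 0.2]
opening: 0.252
t 39.85 g [ 0.5965 -0.0322  0.2395] r 0.1017 phi -0.572 yaw-90 -0.597 Ftool [-0.2  0.7  0.2] open 21.9
time_s: 40.65
position: [0.5376, -0.0508, 0.4042]
tcp_rot: [[0.001, 0.0, 1.0], [-0.0, 1.0, -0.0], [-1.0, -0.0, 0.001]]
force: [0.8, 0.5, 0.6]
opening: 0.256
t 40.65 g [ 0.5378 -0.0508  0.2402] r 0.1042 phi 0.036 yaw-90 0.0 Ftool [-0.6  0.5  0.8] open 22.2
time_s: 41.35
position: [0.4876, -0.0382, 0.4041]
tcp_rot: [[0.001, 0.478, 0.878], [-0.001, 0.878, -0.478], [-1.0, -0.0, 0.001]]
force: [1.7, -0.0, 0.8]
opening: 0.252
t 41.35 g [ 0.4879 -0.0383  0.2401] r 0.1061 phi 0.53 yaw-90 0.498 Ftool [-0.8  0.8  1.5] open 21.9
```

View pics/w21.png

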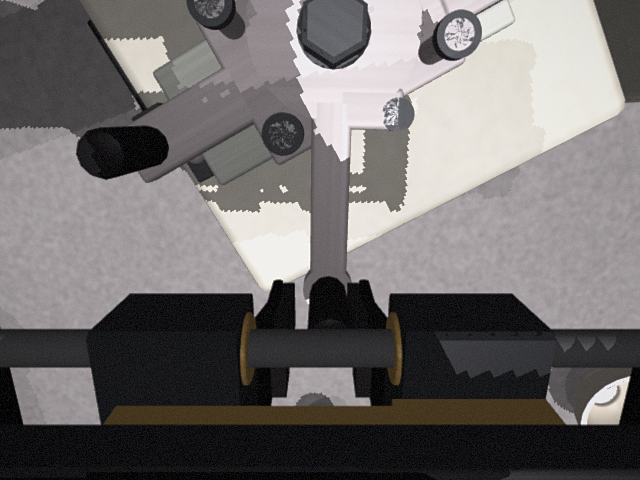

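```bash
python3 -m crank '[{"offset":[0,0.0005,0.0105],"spin":-0.1},{"offset":[0,0.0005,0.0105],"spin":-0.1},{"offset":[0,0.0005,0.0105],"spin":-0.1},{"offset":[0,0.0005,0.0105],"spin":-0.1},{"offset":[0,0.0005,0.0105],"spin":-0.1},{"offset":[0,0.0005,0.0105],"spin":-0.1},{"offset":[0,0.0005,0.0105],"spin":-0.1},{"offset":[0,0.0005,0.0105],"spin":-0.1},{"offset":[0,0.0005,0.0105],"spin":-0.1},{"offset":[0,0.0005,0.0105],"spin":-0.1},{"offset":[0,0.0005,0.0105],"spin":-0.1},{"offset":[0,0,0],"spin":0}]'
python3 lev.py
python3 -m crank '[{"offset":[0,0.0005,-0.0105],"spin":0.1},{"offset":[0,0.0005,-0.0105],"spin":0.1},{"offset":[0,0.0005,-0.0105],"spin":0.1},{"offset":[0,0.0005,-0.0105],"spin":0.1},{"offset":[0,0.0005,-0.0105],"spin":0.1},{"offset":[0,0.0005,-0.0105],"spin":0.1},{"offset":[0,0.0005,-0.0105],"spin":0.1},{"offset":[0,0.0005,-0.0105],"spin":0.1},{"offset":[0,0.0005,-0.0105],"spin":0.1},{"offset":[0,0.0005,-0.0105],"spin":0.1},{"offset":[0,0.0005,-0.0105],"spin":0.1},{"offset":[0,0,0],"spin":0}]'
python3 lev.py w22
```

```text
time_s: 42.6
position: [0.5975, -0.0327, 0.403]
tcp_rot: [[-0.002, -0.565, 0.825], [0.0, 0.825, 0.565], [-1.0, 0.001, -0.001]]
force: [-0.5, -1.0, 0.8]
opening: 0.253
t 42.6 g [ 0.5972 -0.0326  0.239 ] r 0.1024 phi -0.575 yaw-90 -0.601 Ftool [-0.8 -0.5 -1. ] open 22.0
time_s: 43.8
position: [0.4865, -0.0383, 0.404]
tcp_rot: [[0.0, 0.481, 0.877], [-0.0, 0.877, -0.481], [-1.0, 0.0, 0.001]]
force: [2.7, 0.5, -0.1]
opening: 0.254
t 43.8 g [ 0.4866 -0.0384  0.24  ] r 0.1069 phi 0.54 yaw-90 0.502 Ftool [0.1 1.8 2.1] open 22.1
```

View pics/w22.png

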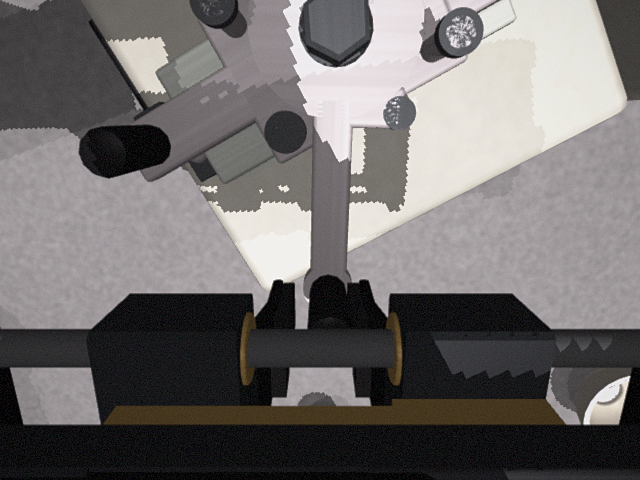

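```bash
python3 -m crank '[{"offset":[0,0.0005,0.0105],"spin":-0.1},{"offset":[0,0.0005,0.0105],"spin":-0.1},{"offset":[0,0.0005,0.0105],"spin":-0.1},{"offset":[0,0.0005,0.0105],"spin":-0.1},{"offset":[0,0.0005,0.0105],"spin":-0.1},{"offset":[0,0.0005,0.0105],"spin":-0.1},{"offset":[0,0.0005,0.0105],"spin":-0.1},{"offset":[0,0.0005,0.0105],"spin":-0.1},{"offset":[0,0.0005,0.0105],"spin":-0.1},{"offset":[0,0.0005,0.0105],"spin":-0.1},{"offset":[0,0.0005,0.0105],"spin":-0.1},{"offset":[0,0,0],"spin":0}]'
python3 lev.py
python3 -m crank '[{"offset":[0,0.0005,-0.0105],"spin":0.1},{"offset":[0,0.0005,-0.0105],"spin":0.1},{"offset":[0,0.0005,-0.0105],"spin":0.1},{"offset":[0,0.0005,-0.0105],"spin":0.1},{"offset":[0,0.0005,-0.0105],"spin":0.1},{"offset":[0,0.0005,-0.0105],"spin":0.1},{"offset":[0,0.0005,-0.0105],"spin":0.1},{"offset":[0,0.0005,-0.0105],"spin":0.1},{"offset":[0,0.0005,-0.0105],"spin":0.1},{"offset":[0,0.0005,-0.0105],"spin":0.1},{"offset":[0,0.0005,-0.0105],"spin":0.1},{"offset":[0,0,0],"spin":0}]'
python3 lev.py w23
python3 -m crank '[{"offset":[0,0.0005,0.0105],"spin":-0.1},{"offset":[0,0.0005,0.0105],"spin":-0.1},{"offset":[0,0.0005,0.0105],"spin":-0.1},{"offset":[0,0.0005,0.0105],"spin":-0.1},{"offset":[0,0.0005,0.0105],"spin":-0.1},{"offset":[0,0.0005,0.0105],"spin":-0.1},{"offset":[0,0.0005,0.0105],"spin":-0.1},{"offset":[0,0.0005,0.0105],"spin":-0.1},{"offset":[0,0.0005,0.0105],"spin":-0.1},{"offset":[0,0.0005,0.0105],"spin":-0.1},{"offset":[0,0.0005,0.0105],"spin":-0.1},{"offset":[0,0,0],"spin":0}]'
python3 lev.py
python3 -m crank '[{"offset":[0,0.0005,-0.0105],"spin":0.1},{"offset":[0,0.0005,-0.0105],"spin":0.1},{"offset":[0,0.0005,-0.0105],"spin":0.1},{"offset":[0,0.0005,-0.0105],"spin":0.1},{"offset":[0,0.0005,-0.0105],"spin":0.1},{"offset":[0,0.0005,-0.0105],"spin":0.1},{"offset":[0,0,0],"spin":0}]'
python3 lev.py
python3 -m crank '[{"offset":[0,0.0005,-0.0105],"spin":0.1},{"offset":[0,0.0005,-0.0105],"spin":0.1},{"offset":[0,0,0],"spin":0}]'
python3 lev.py
python3 -m crank '[{"offset":[0,0.0005,-0.0105],"spin":0.1},{"offset":[0,0.0005,-0.0105],"spin":0.1},{"offset":[0,0.0005,-0.0105],"spin":0.1},{"offset":[0,0,0],"spin":0}]'
python3 lev.py w24
```

```text
time_s: 45.05
position: [0.5975, -0.0333, 0.4031]
tcp_rot: [[-0.002, -0.565, 0.825], [0.0, 0.825, 0.565], [-1.0, 0.001, -0.001]]
force: [-0.7, -0.2, -0.9]
opening: 0.252
t 45.05 g [ 0.5972 -0.0333  0.2391] r 0.103 phi -0.572 yaw-90 -0.601 Ftool [ 0.9  0.3 -0.7] open 21.9
time_s: 46.25
position: [0.4865, -0.0389, 0.4041]
tcp_rot: [[0.001, 0.481, 0.877], [-0.0, 0.877, -0.481], [-1.0, 0.0, 0.001]]
force: [2.8, -0.6, -1.2]
opening: 0.253
t 46.25 g [ 0.4866 -0.039   0.2401] r 0.1074 phi 0.537 yaw-90 0.502 Ftool [1.2 0.8 2.8] open 22.0
time_s: 47.5
position: [0.5975, -0.0339, 0.4031]
tcp_rot: [[-0.002, -0.565, 0.825], [0.0, 0.825, 0.565], [-1.0, 0.001, -0.001]]
force: [-0.1, -1.2, -0.9]
opening: 0.252
t 47.5 g [ 0.5972 -0.0339  0.2391] r 0.1035 phi -0.569 yaw-90 -0.6 Ftool [ 0.9 -0.9 -0.8] open 21.9
time_s: 48.2
position: [0.5367, -0.0524, 0.4038]
tcp_rot: [[-0.0, 0.003, 1.0], [0.0, 1.0, -0.003], [-1.0, 0.0, -0.0]]
force: [2.0, 1.6, -0.4]
opening: 0.254
t 48.2 g [ 0.5366 -0.0524  0.2398] r 0.1058 phi 0.046 yaw-90 0.003 Ftool [0.4 1.6 2. ] open 22.1
time_s: 48.5
position: [0.5164, -0.0503, 0.404]
tcp_rot: [[0.0, 0.199, 0.98], [-0.0, 0.98, -0.199], [-1.0, -0.0, 0.0]]
force: [2.4, 1.4, -0.1]
opening: 0.251
t 48.5 g [ 0.5165 -0.0503  0.24  ] r 0.1066 phi 0.237 yaw-90 0.2 Ftool [0.1 1.9 2.1] open 21.9
time_s: 48.9
position: [0.4872, -0.0395, 0.404]
tcp_rot: [[0.001, 0.478, 0.879], [-0.001, 0.879, -0.478], [-1.0, -0.0, 0.001]]
force: [2.6, -0.8, -0.1]
opening: 0.253
t 48.9 g [ 0.4873 -0.0396  0.24  ] r 0.1075 phi 0.528 yaw-90 0.498 Ftool [0.1 0.5 2.7] open 22.0
```

```bash
python3 -m crank '[{"offset":[0,0.002,0.0105],"spin":-0.1},{"offset":[0,0.0005,0.0105],"spin":-0.1},{"offset":[0,0.0005,0.0105],"spin":-0.1},{"offset":[0,0.0005,0.0105],"spin":-0.1},{"offset":[0,0.0005,0.0105],"spin":-0.1},{"offset":[0,0.0005,0.0105],"spin":-0.1},{"offset":[0,0.0005,0.0105],"spin":-0.1},{"offset":[0,0.0005,0.0105],"spin":-0.1},{"offset":[0,0.0005,0.0105],"spin":-0.1},{"offset":[0,0.0005,0.0105],"spin":-0.1},{"offset":[0,0.0005,0.0105],"spin":-0.1},{"offset":[0,0,0],"spin":0}]'
python3 lev.py
python3 -m crank '[{"offset":[0,0.0005,-0.0105],"spin":0.1},{"offset":[0,0.0005,-0.0105],"spin":0.1},{"offset":[0,0,0],"spin":0}]'
python3 lev.py
python3 -m crank '[{"offset":[0,0.0005,-0.0105],"spin":0.1},{"offset":[0,0.0005,-0.0105],"spin":0.1},{"offset":[0,0,0],"spin":0}]'
python3 lev.py
```

```text
time_s: 50.15
position: [0.5985, -0.0331, 0.403]
tcp_rot: [[-0.002, -0.567, 0.824], [-0.0, 0.824, 0.567], [-1.0, 0.001, -0.002]]
force: [0.0, -0.3, 0.1]
opening: 0.25
t 50.15 g [ 0.5982 -0.0331  0.239 ] r 0.1033 phi -0.581 yaw-90 -0.602 Ftool [-0.1 -0.3 -0.2] open 21.8
time_s: 50.45
position: [0.5785, -0.0435, 0.4033]
tcp_rot: [[-0.002, -0.388, 0.922], [0.001, 0.922, 0.388], [-1.0, 0.001, -0.001]]
force: [1.0, 1.3, -1.6]
opening: 0.251
t 50.45 g [ 0.5783 -0.0434  0.2393] r 0.1035 phi -0.363 yaw-90 -0.398 Ftool [1.6 0.8 1.5] open 21.9
time_s: 50.75
position: [0.5588, -0.0495, 0.4038]
tcp_rot: [[-0.0, -0.199, 0.98], [0.0, 0.98, 0.199], [-1.0, 0.0, -0.0]]
force: [2.1, 0.9, -0.3]
opening: 0.255
t 50.75 g [ 0.5588 -0.0494  0.2398] r 0.1042 phi -0.167 yaw-90 -0.2 Ftool [0.3 0.5 2.2] open 22.2
```

View pics/w24.png

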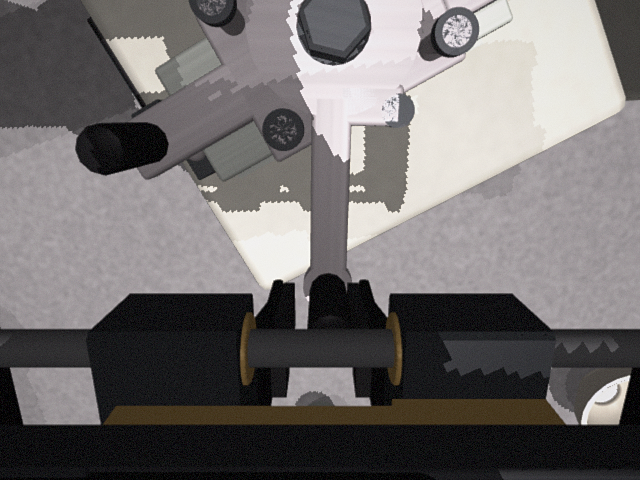

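```bash
python3 -m crank '[{"offset":[0,0.0005,-0.0105],"spin":0.1},{"offset":[0,0.0005,-0.0105],"spin":0.1},{"offset":[0,0,0],"spin":0}]'
python3 lev.py
```

```text
time_s: 51.05
position: [0.5383, -0.0515, 0.404]
tcp_rot: [[0.001, -0.002, 1.0], [-0.0, 1.0, 0.002], [-1.0, -0.0, 0.001]]
force: [2.3, 1.6, 0.8]
opening: 0.251
t 51.05 g [ 0.5384 -0.0516  0.24  ] r 0.1049 phi 0.03 yaw-90 -0.002 Ftool [-0.8  1.6  2.3] open 21.8
```

```bash
python3 -m crank '[{"offset":[0,0.0005,-0.0105],"spin":0.1},{"offset":[0,0.0005,-0.0105],"spin":0.1},{"offset":[0,0,0],"spin":0}]'
python3 lev.py
```

```text
time_s: 51.35
position: [0.5176, -0.0494, 0.4041]
tcp_rot: [[0.001, 0.196, 0.981], [-0.001, 0.981, -0.196], [-1.0, -0.0, 0.001]]
force: [2.5, 1.5, 0.6]
opening: 0.253
t 51.35 g [ 0.5177 -0.0495  0.2401] r 0.1055 phi 0.227 yaw-90 0.197 Ftool [-0.6  1.9  2.1] open 22.0
```

```bash
python3 -m crank '[{"offset":[0,0.0005,-0.0105],"spin":0.1},{"offset":[0,0.0005,-0.0105],"spin":0.1},{"offset":[0,0,0],"spin":0}]'
python3 lev.py
```

```text
time_s: 51.65
position: [0.4976, -0.0433, 0.4041]
tcp_rot: [[0.001, 0.386, 0.922], [-0.001, 0.922, -0.386], [-1.0, -0.0, 0.001]]
force: [1.3, 0.1, 0.0]
opening: 0.251
t 51.65 g [ 0.4978 -0.0434  0.2401] r 0.1061 phi 0.425 yaw-90 0.396 Ftool [-0.   0.6  1.2] open 21.8
```

```bash
python3 -m crank '[{"offset":[0,0.0005,-0.0105],"spin":0.1},{"offset":[0,0,0],"spin":0}]'
python3 lev.py
python3 -m crank '[{"offset":[0,0.001,0.0105],"spin":-0.1},{"offset":[0,0.0005,0.0105],"spin":-0.1},{"offset":[0,0.0005,0.0105],"spin":-0.1},{"offset":[0,0.0005,0.0105],"spin":-0.1},{"offset":[0,0.0005,0.0105],"spin":-0.1},{"offset":[0,0.0005,0.0105],"spin":-0.1},{"offset":[0,0.0005,0.0105],"spin":-0.1},{"offset":[0,0.0005,0.0105],"spin":-0.1},{"offset":[0,0.0005,0.0105],"spin":-0.1},{"offset":[0,0.0005,0.0105],"spin":-0.1},{"offset":[0,0.0005,0.0105],"spin":-0.1},{"offset":[0,0,0],"spin":0}]'
python3 lev.py
python3 -m crank '[{"offset":[0,0.0005,-0.0105],"spin":0.1},{"offset":[0,0.0005,-0.0105],"spin":0.1},{"offset":[0,0,0],"spin":0}]'
python3 lev.py
```

```text
time_s: 51.85
position: [0.4883, -0.0388, 0.404]
tcp_rot: [[0.001, 0.476, 0.879], [-0.001, 0.879, -0.476], [-1.0, -0.0, 0.001]]
force: [2.4, 0.9, 0.0]
opening: 0.253
t 51.85 g [ 0.4884 -0.039   0.24  ] r 0.1065 phi 0.522 yaw-90 0.496 Ftool [-0.   1.9  1.7] open 22.0
time_s: 53.05
position: [0.5987, -0.0331, 0.403]
tcp_rot: [[-0.002, -0.568, 0.823], [-0.0, 0.823, 0.568], [-1.0, 0.001, -0.002]]
force: [-0.1, 0.3, -0.1]
opening: 0.254
t 53.05 g [ 0.5984 -0.0331  0.239 ] r 0.1035 phi -0.582 yaw-90 -0.604 Ftool [0.1 0.3 0.1] open 22.1
time_s: 53.35
position: [0.5788, -0.0436, 0.4033]
tcp_rot: [[-0.002, -0.389, 0.921], [0.001, 0.921, 0.389], [-1.0, 0.001, -0.001]]
force: [1.2, 1.3, -0.4]
opening: 0.255
t 53.35 g [ 0.5785 -0.0434  0.2393] r 0.1036 phi -0.365 yaw-90 -0.399 Ftool [0.4 0.7 1.7] open 22.2
```

```bash
python3 -m crank '[{"offset":[0,0.0005,-0.0105],"spin":0.1},{"offset":[0,0.0003,-0.008],"spin":0.08},{"offset":[0,0,0],"spin":0}]'
python3 lev.py
```

```text
time_s: 53.65
position: [0.5617, -0.0489, 0.4038]
tcp_rot: [[-0.0, -0.219, 0.976], [0.0, 0.976, 0.219], [-1.0, 0.001, -0.0]]
force: [1.9, 2.1, -1.1]
opening: 0.253
t 53.65 g [ 0.5616 -0.0489  0.2398] r 0.1041 phi -0.195 yaw-90 -0.221 Ftool [1.1 1.6 2.3] open 22.0
```

```bash
python3 -m crank '[{"offset":[0,0.0005,-0.0105],"spin":0.1},{"offset":[0,0.0003,-0.008],"spin":0.08},{"offset":[0,0,0],"spin":0}]'
python3 lev.py
```

```text
time_s: 53.95
position: [0.5437, -0.0514, 0.4041]
tcp_rot: [[0.001, -0.042, 0.999], [-0.0, 0.999, 0.042], [-1.0, -0.0, 0.001]]
force: [1.8, 1.1, -1.1]
opening: 0.255
t 53.95 g [ 0.5438 -0.0514  0.2401] r 0.1047 phi -0.022 yaw-90 -0.042 Ftool [1.1 1.1 1.9] open 22.2
```

```bash
python3 -m crank '[{"offset":[0,0.0005,-0.0105],"spin":0.1},{"offset":[0,0.0003,-0.008],"spin":0.08},{"offset":[0,0,0],"spin":0}]'
python3 lev.py
```

```text
time_s: 54.25
position: [0.5254, -0.0506, 0.4042]
tcp_rot: [[0.001, 0.137, 0.991], [-0.001, 0.991, -0.137], [-1.0, -0.0, 0.001]]
force: [2.8, 1.4, 0.9]
opening: 0.252
t 54.25 g [ 0.5256 -0.0507  0.2402] r 0.1052 phi 0.152 yaw-90 0.137 Ftool [-0.9  1.7  2.6] open 21.9
```

```bash
python3 -m crank '[{"offset":[0,0.0005,-0.0105],"spin":0.1},{"offset":[0,0.0003,-0.008],"spin":0.08},{"offset":[0,0,0],"spin":0}]'
python3 lev.py w25
```

```text
time_s: 54.55
position: [0.5074, -0.0464, 0.4041]
tcp_rot: [[0.001, 0.312, 0.95], [-0.001, 0.95, -0.312], [-1.0, -0.0, 0.001]]
force: [2.1, 1.0, 0.7]
opening: 0.257
t 54.55 g [ 0.5076 -0.0465  0.2401] r 0.1054 phi 0.327 yaw-90 0.317 Ftool [-0.7  1.6  1.7] open 22.3
```

```bash
python3 -m crank '[{"offset":[0,0.0005,-0.0105],"spin":0.1},{"offset":[0,0.0005,-0.0105],"spin":0.1},{"offset":[0,0,0],"spin":0}]'
python3 lev.py w25
```

```text
time_s: 54.9
position: [0.488, -0.0378, 0.4039]
tcp_rot: [[0.0, 0.495, 0.869], [-0.001, 0.869, -0.495], [-1.0, -0.0, 0.0]]
force: [2.0, -0.3, -0.4]
opening: 0.251
t 54.9 g [ 0.488  -0.0379  0.2399] r 0.1057 phi 0.531 yaw-90 0.517 Ftool [0.4 0.7 1.9] open 21.8
```

```bash
python3 -m crank '[{"offset":[0,0.001,0.0105],"spin":-0.1},{"offset":[0,0.0005,0.0105],"spin":-0.1},{"offset":[0,0.0005,0.0105],"spin":-0.1},{"offset":[0,0.0005,0.0105],"spin":-0.1},{"offset":[0,0.0005,0.0105],"spin":-0.1},{"offset":[0,0.0005,0.0105],"spin":-0.1},{"offset":[0,0.0005,0.0105],"spin":-0.1},{"offset":[0,0.0005,0.0105],"spin":-0.1},{"offset":[0,0.0005,0.0105],"spin":-0.1},{"offset":[0,0.0005,0.0105],"spin":-0.1},{"offset":[0,0.0005,0.0105],"spin":-0.1},{"offset":[0,0,0],"spin":0}]'
python3 lev.py
python3 -m crank '[{"offset":[0,0.0005,-0.0105],"spin":0.1},{"offset":[0,0.0002,-0.005],"spin":0.05},{"offset":[0,0,0],"spin":0}]'
python3 lev.py
```

```text
time_s: 56.15
position: [0.5988, -0.0344, 0.4029]
tcp_rot: [[-0.002, -0.55, 0.835], [0.0, 0.835, 0.55], [-1.0, 0.001, -0.002]]
force: [-1.2, 0.5, -0.9]
opening: 0.25
t 56.15 g [ 0.5984 -0.0344  0.2389] r 0.1045 phi -0.576 yaw-90 -0.583 Ftool [ 0.9  1.  -0.7] open 21.7
time_s: 56.45
position: [0.584, -0.0422, 0.4033]
tcp_rot: [[-0.001, -0.416, 0.91], [0.001, 0.91, 0.416], [-1.0, 0.001, -0.001]]
force: [2.2, 1.1, -1.5]
opening: 0.255
t 56.45 g [ 0.5838 -0.0421  0.2393] r 0.1044 phi -0.417 yaw-90 -0.429 Ftool [1.5 0.1 2.4] open 22.2
```

```bash
python3 -m crank '[{"offset":[0,0.0005,-0.0105],"spin":0.1},{"offset":[0,0,0],"spin":0}]'
python3 lev.py
```

```text
time_s: 56.65
position: [0.5743, -0.046, 0.4036]
tcp_rot: [[-0.001, -0.324, 0.946], [0.0, 0.946, 0.324], [-1.0, 0.0, -0.0]]
force: [1.9, 0.6, -1.5]
opening: 0.25
t 56.65 g [ 0.5743 -0.0459  0.2396] r 0.1045 phi -0.319 yaw-90 -0.33 Ftool [ 1.5 -0.1  2. ] open 21.7
```

```bash
python3 -m crank '[{"offset":[0,0.0005,-0.0105],"spin":0.1},{"offset":[0,0,0],"spin":0}]'
python3 lev.py
```

```text
time_s: 56.85
position: [0.5645, -0.0488, 0.4039]
tcp_rot: [[0.0, -0.229, 0.973], [0.0, 0.973, 0.229], [-1.0, 0.0, 0.0]]
force: [0.9, 1.4, -1.6]
opening: 0.257
t 56.85 g [ 0.5645 -0.0488  0.2399] r 0.1046 phi -0.222 yaw-90 -0.231 Ftool [1.6 1.1 1.2] open 22.4
```

```bash
python3 -m crank '[{"offset":[0,0.0005,-0.0105],"spin":0.1},{"offset":[0,0,0],"spin":0}]'
python3 lev.py
```

```text
time_s: 57.05
position: [0.5547, -0.0506, 0.4041]
tcp_rot: [[0.002, -0.131, 0.991], [0.0, 0.991, 0.131], [-1.0, -0.0, 0.002]]
force: [3.5, 2.5, -1.8]
opening: 0.253
t 57.05 g [ 0.5551 -0.0505  0.2401] r 0.1047 phi -0.13 yaw-90 -0.132 Ftool [1.8 2.1 3.8] open 22.0
```

```bash
python3 -m crank '[{"offset":[0,0.0005,-0.0105],"spin":0.1},{"offset":[0,0,0],"spin":0}]'
python3 lev.py
```

```text
time_s: 57.25
position: [0.5455, -0.0513, 0.4042]
tcp_rot: [[0.007, -0.031, 0.999], [0.0, 1.0, 0.031], [-1.0, 0.0, 0.007]]
force: [8.6, 3.8, -4.5]
opening: 0.256
t 57.25 g [ 0.5466 -0.0513  0.2402] r 0.1047 phi -0.049 yaw-90 -0.031 Ftool [4.5 3.5 8.7] open 22.3
```

```bash
python3 -m crank '[{"offset":[0,0.0005,-0.0105],"spin":0.1},{"offset":[0,0,0],"spin":0}]'
python3 lev.py w26
```

```text
time_s: 57.45
position: [0.5325, -0.0511, 0.4034]
tcp_rot: [[-0.004, 0.067, 0.998], [-0.0, 0.998, -0.067], [-1.0, -0.0, -0.004]]
force: [-0.3, 0.2, -0.5]
opening: 0.254
t 57.45 g [ 0.5319 -0.0511  0.2394] r 0.1049 phi 0.092 yaw-90 0.067 Ftool [ 0.5  0.2 -0.3] open 22.1
```

View pics/w26.png

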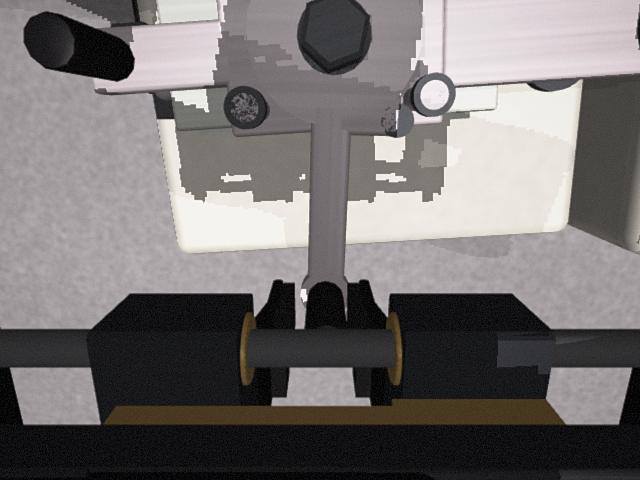

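```bash
python3 -m crank '[{"offset":[0,0.0002,-0.005],"spin":0.05},{"offset":[0,0,0],"spin":0}]'
python3 lev.py
python3 -m crank '[{"offset":[0,0.0002,-0.005],"spin":0.05},{"offset":[0,0,0],"spin":0}]'
python3 lev.py
```

```text
time_s: 57.7
position: [0.5283, -0.0509, 0.4037]
tcp_rot: [[-0.001, 0.117, 0.993], [-0.001, 0.993, -0.117], [-1.0, -0.001, -0.001]]
force: [1.1, -0.1, 0.3]
opening: 0.25
t 57.7 g [ 0.5282 -0.051   0.2397] r 0.1052 phi 0.127 yaw-90 0.117 Ftool [-0.3  0.1  1.1] open 21.7
time_s: 57.9
position: [0.524, -0.0502, 0.4039]
tcp_rot: [[0.002, 0.167, 0.986], [-0.001, 0.986, -0.167], [-1.0, -0.001, 0.002]]
force: [3.7, -1.0, -2.7]
opening: 0.248
t 57.9 g [ 0.5243 -0.0503  0.2399] r 0.1051 phi 0.164 yaw-90 0.168 Ftool [ 2.7 -0.4  3.8] open 21.6
```

```bash
python3 -m crank '[{"offset":[0,0.0002,-0.005],"spin":0.05},{"offset":[0,0,0],"spin":0}]'
python3 lev.py
python3 -m crank '[{"offset":[0,0.0002,-0.005],"spin":0.05},{"offset":[0,0,0],"spin":0}]'
python3 lev.py w27
```

```text
time_s: 58.1
position: [0.5197, -0.0493, 0.404]
tcp_rot: [[0.004, 0.217, 0.976], [-0.001, 0.976, -0.217], [-1.0, -0.0, 0.004]]
force: [4.7, 0.4, -3.1]
opening: 0.255
t 58.1 g [ 0.5204 -0.0495  0.24  ] r 0.1049 phi 0.202 yaw-90 0.219 Ftool [3.1 1.4 4.5] open 22.1
time_s: 58.3
position: [0.5156, -0.0482, 0.4041]
tcp_rot: [[0.007, 0.265, 0.964], [-0.002, 0.964, -0.265], [-1.0, -0.0, 0.007]]
force: [7.4, -2.1, -5.5]
opening: 0.255
t 58.3 g [ 0.5167 -0.0485  0.2401] r 0.1048 phi 0.239 yaw-90 0.269 Ftool [ 5.6 -0.1  7.7] open 22.2
```

```bash
python3 -m crank '[{"offset":[0,0.0002,-0.005],"spin":0.05},{"offset":[0,0,0],"spin":0}]'
python3 lev.py w28
python3 -m crank '[{"offset":[0,0.0001,-0.003],"spin":0.03},{"offset":[0,0,0],"spin":0}]'
python3 lev.py w29
python3 - <<'E'
import cv2,numpy as np
ims=[cv2.imread(f'pics/{n}.png')[0:140,220:450] for n in ['w25','w26','w27','w28','w29']]
cv2.imwrite('pics/cmp.png',np.vstack([np.hstack(ims[:3]),np.hstack(ims[3:]+[ims[0]*0])]))
E
```

```text
time_s: 58.55
position: [0.5115, -0.0469, 0.4042]
tcp_rot: [[0.009, 0.313, 0.95], [-0.003, 0.95, -0.313], [-1.0, 0.0, 0.009]]
force: [9.5, -0.9, -6.6]
opening: 0.255
t 58.55 g [ 0.5129 -0.0474  0.2402] r 0.1046 phi 0.276 yaw-90 0.319 Ftool [6.7 2.1 9.2] open 22.2
time_s: 58.8
position: [0.5091, -0.0461, 0.4042]
tcp_rot: [[0.01, 0.342, 0.94], [-0.003, 0.94, -0.341], [-1.0, 0.001, 0.011]]
force: [10.9, -1.5, -8.1]
opening: 0.255
t 58.8 g [ 0.5109 -0.0467  0.2402] r 0.1045 phi 0.298 yaw-90 0.349 Ftool [ 8.2  2.3 10.7] open 22.2
```

View pics/cmp.png

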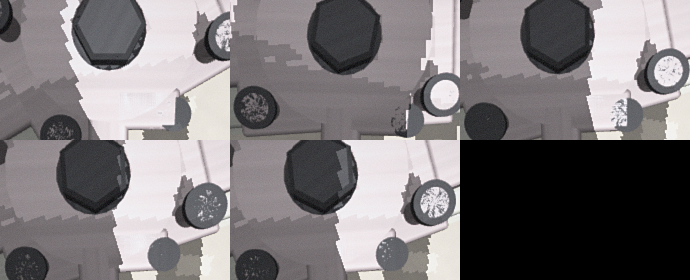

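```bash
cat > hexa.py <<'E'
from geo import *
import sys
def hexang(c,name=None):
    P,u,v=pts(c); 
    g=c['pixels'].max(2)[v,u]
    m=(P[:,2]>.2215)&(P[:,2]<.234)&(np.hypot(P[:,0]-.543,P[:,1]-.0525)<.019)
    im=np.zeros((480,640),np.uint8); im[v[m],u[m]]=1
    im=cv2.morphologyEx(im,cv2.MORPH_CLOSE,np.ones((5,5),np.uint8)); im=cv2.morphologyEx(im,cv2.MORPH_OPEN,np.ones((3,3),np.uint8))
    n,L,st,ce=cv2.connectedComponentsWithStats(im); i=1+np.argmax(st[1:,4]); 
    cs,_=cv2.findContours((L==i).astype(np.uint8),cv2.RETR_EXTERNAL,cv2.CHAIN_APPROX_NONE); q=max(cs,key=cv2.contourArea)[:,0]
    hit=(q[:,1]<2).sum()
    p=plane(c,q,.227)[:,:2]; vv,uu=np.nonzero(L==i); ctr=plane(c,np.stack([uu,vv],1),.227)[:,:2].mean(0)
    d=p-ctr; th=np.arctan2(d[:,1],d[:,0]); r=np.hypot(*d.T)
    grid=np.linspace(-np.pi,np.pi,360,endpoint=False); o=np.argsort(th); rr=np.interp(grid,th[o],r[o],period=2*np.pi)
    A=(rr*np.exp(-6j*grid)).mean()
    print('hex ctr',ctr.round(4),'r',r.min().round(4),r.max().round(4),'amp',abs(A).round(5),'ang(mod 60deg) rad',(-np.angle(A)/6).round(3),'cw angle',(np.angle(A)/6).round(3),'n',st[i,4],'edge',hit)
    if name: cv2.imwrite(f'pics/{name}.png',(L==i).astype(np.uint8)*255)
if __name__=='__main__':
    hexang(bot.capture('wrist'),'hx'); hexang(bot.capture('wrist'))
    hexang(bot.capture('side'))
E
python3 hexa.py; python3 lev.py
```

```text
hex ctr [0.5431 0.0518] r 0.0095 0.0127 amp 0.00023 ang(mod 60deg) rad 0.283 cw angle -0.283 n 3745 edge 47
hex ctr [0.5431 0.0518] r 0.0095 0.0128 amp 0.00023 ang(mod 60deg) rad 0.285 cw angle -0.285 n 3745 edge 47
t 59.0 g [ 0.5109 -0.0467  0.2402] r 0.1046 phi 0.297 yaw-90 0.348 Ftool [7.6 2.1 9.6] open 22.2Traceback (most recent call last):
  File "hexa.py", line 20, in <module>
    hexang(bot.capture('side'))
    ~~~~~~^^^^^^^^^^^^^^^^^^^^^
  File "hexa.py", line 9, in hexang
    n,L,st,ce=cv2.connectedComponentsWithStats(im); i=1+np.argmax(st[1:,4]);
                                                        ~~~~~~~~~^^^^^^^^^^
    return _wrapfunc(a, 'argmax', axis=axis, out=out, **kwds)
    return bound(*args, **kwds)
ValueError: attempt to get argmax of an empty sequence
```

View pics/hx.png

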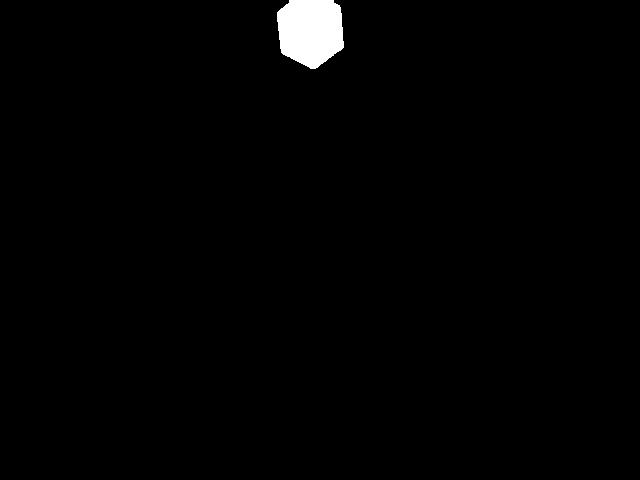

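View pics/w29.png

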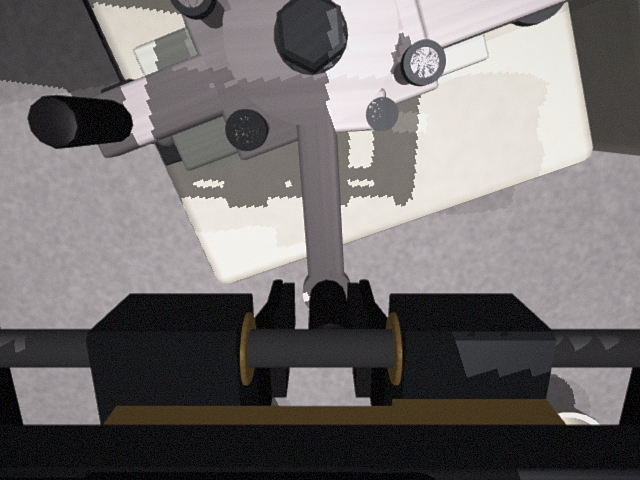

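```bash
sed -i '/side/d' hexa.py
for i in 1; do python3 -m crank '[{"offset":[0,0.0002,-0.005],"spin":0.05},{"offset":[0,0,0],"spin":0},{"offset":[0,0,0],"spin":0}]' >/dev/null; done; python3 lev.py; python3 hexa.py
```

```text
t 59.3 g [ 0.5006 -0.043   0.2395] r 0.1046 phi 0.401 yaw-90 0.398 Ftool [-0.4  0.5 -0.1] open 21.7
hex ctr [0.5429 0.0517] r 0.0092 0.0133 amp 0.00026 ang(mod 60deg) rad 0.29 cw angle -0.29 n 3735 edge 54
hex ctr [0.5429 0.0518] r 0.0092 0.0132 amp 0.00025 ang(mod 60deg) rad 0.293 cw angle -0.293 n 3733 edge 53
```

```bash
python3 -m crank '[{"offset":[0,0.0002,-0.005],"spin":0.05},{"offset":[0,0,0],"spin":0},{"offset":[0,0,0],"spin":0}]' >/dev/null;  python3 lev.py; python3 hexa.py
```

```text
t 59.7 g [ 0.4969 -0.0411  0.2398] r 0.1044 phi 0.441 yaw-90 0.45 Ftool [ 0.5 -0.4 -0. ] open 22.4
hex ctr [0.5429 0.0518] r 0.0093 0.0131 amp 0.00026 ang(mod 60deg) rad 0.293 cw angle -0.293 n 3727 edge 52
hex ctr [0.5429 0.0518] r 0.0094 0.0132 amp 0.00026 ang(mod 60deg) rad 0.302 cw angle -0.302 n 3725 edge 52
```

The lever slipped at about 10 N while the spindle hex stayed still, so the spindle looks to be at its stop. I'll make one more stroke to confirm.

```bash
python3 -m crank '[{"offset":[0,0.0005,0.0105],"spin":-0.1},{"offset":[0,0.0005,0.0105],"spin":-0.1},{"offset":[0,0.0005,0.0105],"spin":-0.1},{"offset":[0,0.0005,0.0105],"spin":-0.1},{"offset":[0,0.0005,0.0105],"spin":-0.1},{"offset":[0,0.0005,0.0105],"spin":-0.1},{"offset":[0,0.0005,0.0105],"spin":-0.1},{"offset":[0,0.0005,0.0105],"spin":-0.1},{"offset":[0,0.0005,0.0105],"spin":-0.1},{"offset":[0,0.0005,0.0105],"spin":-0.1},{"offset":[0,0,0],"spin":0}]' >/dev/null; python3 lev.py; python3 hexa.py
python3 -m crank '[{"offset":[0,0.0005,-0.0105],"spin":0.1},{"offset":[0,0.0005,-0.0105],"spin":0.1},{"offset":[0,0,0],"spin":0}]' >/dev/null; python3 lev.py; python3 hexa.py
python3 -m crank '[{"offset":[0,0.0005,-0.0105],"spin":0.1},{"offset":[0,0,0],"spin":0}]' >/dev/null; python3 lev.py; python3 hexa.py
```

```text
t 60.9 g [ 0.5984 -0.0358  0.2395] r 0.1057 phi -0.568 yaw-90 -0.55 Ftool [-1.   0.5  0.2] open 22.3
hex ctr [0.5439 0.0521] r 0.0099 0.0131 amp 0.00029 ang(mod 60deg) rad 0.309 cw angle -0.309 n 3830 edge 48
hex ctr [0.5438 0.0522] r 0.01 0.0127 amp 0.00029 ang(mod 60deg) rad 0.313 cw angle -0.313 n 3847 edge 45
t 61.3 g [ 0.58   -0.0445  0.2396] r 0.1051 phi -0.375 yaw-90 -0.344 Ftool [5.4 2.3 8. ] open 22.2
hex ctr [0.5437 0.0521] r 0.01 0.0127 amp 0.00031 ang(mod 60deg) rad 0.277 cw angle -0.277 n 3814 edge 47
hex ctr [0.5437 0.0521] r 0.0101 0.0126 amp 0.00031 ang(mod 60deg) rad 0.277 cw angle -0.277 n 3818 edge 46
t 61.6 g [ 0.5674 -0.0484  0.2395] r 0.105 phi -0.249 yaw-90 -0.247 Ftool [-0.1  0.6 -0. ] open 22.3
hex ctr [0.5436 0.0519] r 0.01 0.0125 amp 0.00031 ang(mod 60deg) rad 0.276 cw angle -0.276 n 3803 edge 46
hex ctr [0.5436 0.0518] r 0.0098 0.0124 amp 0.00029 ang(mod 60deg) rad 0.275 cw angle -0.275 n 3776 edge 47
```

```bash
python3 -m crank '[{"offset":[0,0.0005,-0.0105],"spin":0.1},{"offset":[0,0,0],"spin":0}]' >/dev/null; python3 lev.py; python3 hexa.py
python3 -m crank '[{"offset":[0,0.0003,-0.008],"spin":0.08},{"offset":[0,0,0],"spin":0}]' >/dev/null; python3 lev.py; python3 hexa.py
```

```text
t 61.9 g [ 0.5586 -0.0511  0.2401] r 0.1058 phi -0.162 yaw-90 -0.149 Ftool [ 1.6 -0.7  2.8] open 21.9
hex ctr [0.5436 0.0516] r 0.0094 0.0127 amp 0.00026 ang(mod 60deg) rad 0.268 cw angle -0.268 n 3680 edge 51
hex ctr [0.5436 0.0516] r 0.0094 0.0126 amp 0.00026 ang(mod 60deg) rad 0.271 cw angle -0.271 n 3670 edge 50
t 62.2 g [ 0.5524 -0.0517  0.2401] r 0.1055 phi -0.103 yaw-90 -0.069 Ftool [ 3.1 -0.2  6.2] open 21.9
hex ctr [0.5435 0.0516] r 0.0094 0.0128 amp 0.00027 ang(mod 60deg) rad 0.258 cw angle -0.258 n 3689 edge 50
hex ctr [0.5435 0.0516] r 0.0094 0.0128 amp 0.00026 ang(mod 60deg) rad 0.258 cw angle -0.258 n 3685 edge 50
```

```bash
python3 -m crank '[{"offset":[0,0,0.004],"spin":0},{"offset":[0,0,0],"spin":0},{"offset":[0,0,0],"spin":0},{"offset":[0,0,0],"spin":0},{"offset":[0,0,0],"spin":0}]' 0.05
python3 lev.py
python3 -m crank '[{"offset":[-0.02,0,0],"spin":0},{"offset":[-0.04,0,0],"spin":0},{"offset":[-0.05,0,0],"spin":0},{"offset":[-0.05,0,0],"spin":0},{"offset":[0,-0.04,0],"spin":0},{"offset":[0,-0.05,0],"spin":0},{"offset":[0,-0.05,0],"spin":0},{"offset":[0,-0.05,0],"spin":0},{"offset":[0,0,0],"spin":0},{"offset":[0,0,0],"spin":0},{"offset":[0,0,0],"spin":0}]'
python3 br.py side scene; python3 lev.py w30; ls pics | tail -30 | tr '\n' ' '
```

```text
time_s: 62.8
position: [0.5539, -0.0513, 0.4035]
tcp_rot: [[-0.002, -0.069, 0.998], [-0.0, 0.998, 0.069], [-1.0, 0.0, -0.002]]
force: [0.1, 0.2, 0.2]
opening: 0.551
t 62.8 g [ 0.5536 -0.0513  0.2395] r 0.1053 phi -0.115 yaw-90 -0.069 Ftool [-0.2  0.2  0.1] open 47.9
time_s: 63.9
position: [0.5672, -0.24, 0.5635]
tcp_rot: [[-0.001, -0.069, 0.998], [0.001, 0.998, 0.069], [-1.0, 0.001, -0.001]]
force: [-0.4, 0.4, -0.4]
opening: 0.57
side
 z~.24
  (0.5096, 0.069, 0.0086) [0.5091 0.0693] n 26 zmax 0.232 px [289. 198.]
  (0.5441, 0.0432, 0.0122) [0.5432 0.0434] n 44 zmax 0.23 px [306. 204.]
  (0.4509, 0.0506, 0.015) [0.4525 0.0506] n 65 zmax 0.244 px [266. 208.]
  (0.5095, 0.0216, 0.0088) [0.51   0.0217] n 33 zmax 0.232 px [293. 213.]
 z~.256
 jars
  (0.4528, 0.0537, 0.0104) [0.4525 0.0534] n 23 zmax 0.166 px [268. 229.]
scene
 z~.24
  (0.4611, 0.0591, 0.0194) [0.4616 0.0584] n 51 zmax 0.243 px [354. 196.]
  (0.5759, -0.0442, 0.0195) [ 0.5751 -0.043 ] n 46 zmax 0.246 px [292. 199.]
  (0.5258, 0.0427, 0.0091) [0.5264 0.0419] n 19 zmax 0.231 px [332. 203.]
  (0.5272, 0.0893, 0.01) [0.5272 0.
[... 234 characters left out ...]
max 0.23 px [328. 220.]
 z~.256
  (0.5748, -0.0441, 0.0139) [ 0.5733 -0.0445] n 33 zmax 0.259 px [292. 192.]
 jars
  (0.523, 0.0792, 0.0284) [0.5245 0.0781] n 19 zmax 0.166 px [343. 237.]
  (0.5876, 0.0783, 0.0298) [0.5897 0.0782] n 24 zmax 0.166 px [325. 247.]
  (0.6206, 0.0617, 0.0129) [0.6217 0.0601] n 16 zmax 0.166 px [310. 250.]
t 64.0 g [ 0.5673 -0.2392  0.3999] r 0.2937 phi -0.088 yaw-90 -0.071 Ftool [-0.7  0.2  0.7] open 50.0
w14.png w15.png w16.png w17.png w2.png w20.png w21.png w22.png w23.png w24.png w25.png w26.png w27.png w28.png w29.png w2m.png w3.png w30.png w4.png w5.png w6.png w7.png w7z.png w8.png w9.png wrist0.png wrist_b266.png wrist_b285.png wrist_b359.png wrist_b376.png
```

The guide rods have sunk about 6 mm (top from 0.237 to 0.231 m), which matches roughly 6 rad of tightening. I'll do a final visual check.

```bash
ls pics | grep -E "(side|scene)_b6"; cp pics/side_b6*.png pics/fs.png; cp pics/scene_b6*.png pics/fc.png
python3 - <<'E'
import cv2,numpy as np
a=cv2.imread('pics/fs.png')[140:320,220:460]; b=cv2.imread('pics/fc.png')[170:370,190:430]
cv2.imwrite('pics/fin.png',np.hstack([cv2.resize(a,(400,300)),cv2.resize(b,(400,333))[:300]]))
E
```

```text
scene_b639.png
side_b639.png
```

View pics/fin.png

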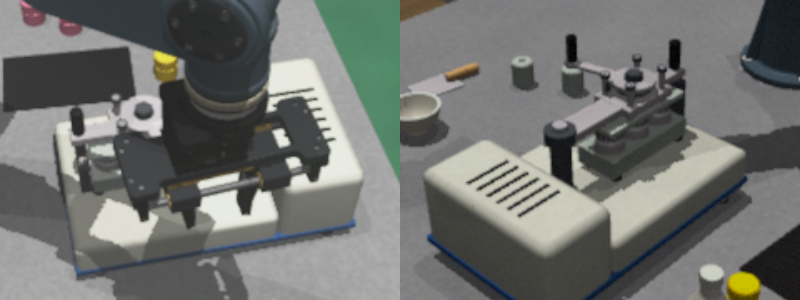

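View pics/fs.png

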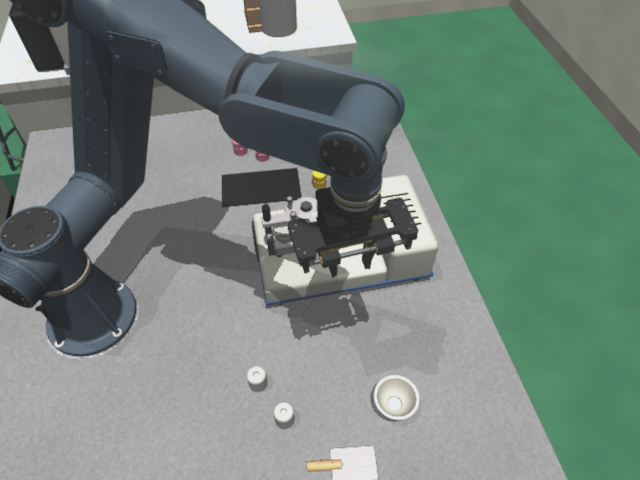

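In the scene view the bridge is closed with all three jars standing under it, and the arm is clear. The mortar and spatula are where they were. I'm handing the job in.

Run:
```python
from rig import bot
print(bot.hand_in())
```

```text
the job is handed in; nothing more can be done
None
```

All three jars are in the nests, the bridge is closed and the clamp is tight. I handed the job in after about 64 s of robot time. Both blanks stayed on the bench, since the three jars filled every nest.

**Jars:** I placed them in nests 1, 2 and 3 in that order. After placing, nest 1's jar top read 0.1586 m, where fully seated is 0.159 m. The jars in nests 2 and 3 went in without contact forces and looked upright in the pictures. I never measured their seated height that closely.

**Bridge:** I swung it shut by its grip until it met about 22 N at the stop. The guide rods then lay square with the nest row, so the angle reads as 0. I did not see the click itself in the force readings.

**Clamp:** It took seven ratchet strokes. On the seventh the lever met about 10 N and clicked over without moving the spindle. An extra stroke gave the same result, within about 0.05 rad of measuring scatter. The rods had sunk about 6 mm, which fits roughly 6 rad of tightening. I had no direct spindle reading, so "past 5.8 rad" rests on those signs.

**Final check:** The arm was clear of everything. The mortar and spatula looked unmoved. The arm hid the wash bottle in the last side view, and I never moved near it. During the run one blank was knocked aside while the robot was away, which did not affect the job.

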